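# Lock the handled cup onto the spice grinder

### The job

Make the spice grinder ready: take the handled steel cup out of its sloping stand, set it upright on the motor base with its two side pins down through the two gaps in the collar, and twist it clockwise (seen from above) until the ramps have pulled it down tight and it is fully home, with the handle in line with the two ribs on the collar. Then let go, and leave the other things standing where they are.

Things in the scene. Friction and masses are not known exactly. Their poses are not given: they have to be found in the camera images.
- cup: Handled steel cup, 160 g: body 64 mm across, 40 mm tall, closed top; on it a black bar handle 84 long, 14 thick, 42 to 76 mm above the underside (foot plate 40 x 24, to 43 mm). Origin: centre of underside; z: axis, out through the handle; y: along the bar. Round pins (8 mm) stick out at +y and -y to 40 mm from the axis, centres 7 mm above the underside. The same when turned half round.
- cup_grip (a point): Middle of the cup's bar handle, on the cup's axis 64 mm above its underside, axes as the cup's: the place for the middle of the finger pads, closing along the cup's x across the 14 mm. At the start the cup lies in the stand with its axis tilted 35 degrees towards the stand's front; its bar lies level, along the stand's y, and its x points up the slope.
- stand: Fixed wooden stand, 175 x 150 mm. Origin: on the worktop below the centre of the cup's underside; front is -x, z up. Its tray, 45 mm up at that point, rises towards +x at 35 degrees; two 14 mm pegs hold the cup at the low side. Draw the cup off along its own axis, 20 mm or more, before moving away.
- stand_edge (a point): Middle of the lower front edge of the shelf (12 mm thick, two 7 mm coasters on it) over the stand: 216 mm above the worktop, 20 mm in front of the stand's origin, 17 mm behind the handle's middle. The shelf is 150 mm wide and runs back from here, so the handle is not reached from straight above: the tool comes in tilted, along the cup's axis.
- motor_base: Fixed black motor base, 120 mm across. Origin: centre of its foot; z up; x: line of the two black ribs outside the collar and of the locked handle (the front, with a steel button, is -x). Steel collar on top: 98 mm outside, rim 80 mm up, inward lip 69 mm inside. Seat inside: 62.5 mm up; on it the cup's underside rests with its pins below the lip.
- gap (a point): Middle of one of the two gaps in the collar's lip, at rim height, 39 mm from the axis, 72 degrees counter-clockwise (seen from above) from the base's x; the other gap is half a turn round. Each is about 37 degrees wide: the pins go down through them, so the bar then points at the gaps. Axes as the base's.
- rib (a point): Top of the rib at the base's +x, 53 mm from the axis. From the gaps the cup turns 72 degrees clockwise (from above) to bring the bar in line with the ribs: about 35 degrees free, then over 20 degrees ramps pull the cup down 2.5 mm; the rest is level; the pins meet a stop about 5 degrees past the ribs. The twist takes about 0.4 N m; the cup stays where it is left.
- seat (a joint): Sprung rubber seat in the motor base: how far it is pressed down, m. About 0 when free or with the cup merely resting on it, about 0.0025 when the cup is locked tight, 0.004 at most. Pressing starts at about 3 N and grows by 2 N per mm.
- salt_mill: Bystander: small glass salt mill with a grey head, 44 mm in diameter, 90 mm tall, origin at the centre of its underside.
- tin: Bystander: food tin, 57 mm in diameter, 72 mm tall, origin at the centre of its underside.
- jigger: Bystander: brass-coloured double spirit measure, 49 mm in diameter, 82 mm tall, origin at the centre of its underside.

How it is judged:
By the outcome, as a careful person would: the job done as asked, in the order asked, and still so for the second after the job is handed in, with the robot touching nothing.
It also fails if it takes over 50 s, if anything falls off the work surface, if the arm or the gripper's body presses on something with over 40 N, if the wrist force passes 120 N, or if a joint passes its speed limit or range.

### The arm

A 7-joint arm with a two-finger parallel gripper is mounted at the origin on a cart in front of the work surface, level with it; the furniture and walls round the work are solid. World frame = base frame: x ahead of the robot, y to its left, z up, the work surface at z = 0. Lengths are in m, angles in rad, forces in N, time in s.
With the tool pointing down it reaches from about 0.4 to 0.85 m from the base axis. Payload 4.5 kg.
Tool frame: the origin (TCP) lies where the fingers leave the gripper's body, on its centre line; the fingertips stand 64 mm ahead of it and the grasp point (between the pads) lies 45 mm ahead of it; z points along the fingers, y is the line along which they close (so a half turn about z gives the same grasp; the last joint's range is limited). The gripper opens to 88 mm and grips with 3 to 60 N. Pads are 18 mm wide; open, the fingers measure 123 mm over their backs; the gripper's body (75 mm by 187 mm) begins 45 mm behind the grasp point.
Start: joints at [-1.298, 0.689, -0.195, 1.565, 0.157, 0.902, -0.215], TCP at [0.148, 0.607, 0.303] pointing down, gripper open.
Joint ranges: [-3.01, 3.01], [-0.46, 2.08], [-1.47, 1.51], [0.13, 2.56], [-1, 4.14], [0.04, 2.09], [-2.66, 2.66]. Speed limits (rad/s): [2.57, 2.57, 3.14, 3.14, 3.14, 3.14, 3.14].

### API

Orientations are given as a unit quaternion [x, y, z, w].
In Python, from plant import r gives the robot as it stands.
- The arm moves only by the tool play_rows, never from a script. Its arguments are lists of equal length, an entry for each row: "translation": the shift along the tool's x, y, z in m, a list of three; "delta_rot": the turn, a rotation vector about the tool's x, y, z in degrees, a list of three; "grip": the opening, from -1 (shut) to 1 (fully open). In form: {"translation": [[x, y, z], ...], "delta_rot": [[rx, ry, rz], ...], "grip": [grip, ...]}. A call has 1 to 20 rows; each row shifts and turns the commanded pose from where the row before left it, along the tool's axes as they then stand; what a row does not reach is not made up. A row lasts 1/8 s, in which the tool goes at most 62.5 mm and 10.7 degrees, less where a joint would pass 70% of its speed; a pose out of reach is approached as far as the arm can. A call with a gripper value outside its range is refused whole. The fingers move at their own pace and stop on an object; "squeeze" is the grip in N (left out, the last holds). Time passes only in rows, so rows that do not move let the fingers close. It gives the time, the measured TCP pose, the force, the opening and the grip force at its end, in the units of the state.
- r.get_state(): the state, without advancing time (a new reading comes with each control period).
- r.snapshot(name): name is "scene" or "side" or "wrist"; returns the picture (400x640x3 uint8, blue, green, red); there is no depth.
- r.get_calibration(name): a dict with "intrinsics" (3x3 intrinsics, pixels), "eye" and "rotation" of the camera in the world. Camera axes: x right, y up, looking along -z (the intrinsics and any distortion apply to the point x, -y, -z); pixel columns grow to the right and rows downward; lengths in m; the calibration is good to about 2 mm. A picture is of the moment at which its call begins: read the wrist's pose just before it. get_calibration takes no time and is no camera call; for the wrist camera it gives the pose at the moment of the call.
- r.finish_job(): hands the job in; it is judged then, once.
Trained networks look in the newest picture that a camera, given by its name, has taken for a name from the list of things; names that differ only in an ending like _2 or _b are one class to them, and where a whole thing is asked for, a point or a joint stands for the part that bears it (a point fixed in the world has none). Each returns a list of dicts, best first, with "confidence" (0 to 1); they miss things now and then, are a little off and sometimes report something else, mostly with a low value. They report only what shows in the picture. A call takes as long as a camera call.
- r.look_for(camera, target): "point" ([x, y, z] in m, in world coordinates, good to about 4 mm: the middle of the surface that is visible of it).
- r.silhouettes(camera, target): "pixels" (400x640 bool, what is visible of it).
The state is a dict: "clock": time; "q": joint angles; "qd": joint speeds; "joint_torque": joint torques, N m; "tool_pos": TCP position; "eef_rot": TCP orientation; "contact_force": force on the tool from outside, world axes, zero at the start; "moment": the same for the moment, N m; "opening": opening from 0.0 (shut) to 1.0 (fully open); "finger_force": force on a finger pad.
Only numpy, scipy, OpenCV 4.12 (cv2) and the standard library are available. Lean on these libraries where they do the work, as an engineer would, in place of code of your own. Each camera call takes 0.05 s, during which the arm holds its last target. There are 200 camera calls.

## Working session

There is one attempt and no reset: what is moved stays moved. The work goes in short steps, Python scripts to look and compute and a tool call to move; the robot and the scene stay as the last step left them, time stands still between calls to the robot, and variables do not carry over. Pictures are saved under pics/ and viewed, at most 10 in all, crops included, and the job is handed in when it is done.

Besides the shell and the picture viewer there is one more tool, called after "Request:" as name(argument=value, ...), one argument or row to a line, values as JSON. play_rows: Moves the arm, as the interface text tells. Its arguments: {"type":"object","properties":{"translation":{"type":"array","items":{"type":"array","items":{"type":"number"}}},"delta_rot":{"type":"array","items":{"type":"array","items":{"type":"number"}}},"grip":{"type":"array","items":{"type":"number"}},"squeeze":{"type":"number"}},"required":["translation","delta_rot","grip"]}

```bash
mkdir -p pics; ls
python3 - <<'E'
from plant import r
import cv2,numpy as np
s=r.get_state();print(s['clock'],s['tool_pos'],s['eef_rot'],s['opening'])
a=r.snapshot("scene");b=r.snapshot("side")
cv2.imwrite("pics/scene.png",a);cv2.imwrite("pics/side.png",b)
for c in("scene","side"):
  k=r.get_calibration(c);print(c,k)
  for t in("cup","cup_grip","stand","stand_edge","motor_base","gap","rib","salt_mill","tin","jigger"):
    try:
      print(t,[(np.round(d['point'],3).tolist(),round(d['confidence'],2)) for d in r.look_for(c,t)[:3]])
    except Exception as e: print(t,e)
print(r.get_state()['clock'])
E
```

```text
pics
0.0 [0.14776277 0.60675094 0.30190092] [ 1.19073268e-01  9.92885039e-01 -9.24881040e-04 -3.22051031e-05] 1.0016522834483166
scene {'intrinsics': array([[446.8283715 ,   0.        , 316.23325618],
       [  0.        , 446.8283715 , 196.84598185],
       [  0.        ,   0.        ,   1.        ]]), 'eye': array([-0.33705752,  0.97300187,  0.88657966]), 'rotation': array([-0.18815164,  0.47172325,  0.79552213, -0.33048552])}
cup [([0.484, 0.236, 0.085], 0.51)]
cup_grip [([0.482, 0.238, 0.084], 0.55)]
stand [([0.492, 0.193, 0.029], 0.56)]
stand_edge [([0.489, 0.194, 0.025], 0.92)]
motor_base [([0.526, -0.072, 0.059], 0.59), ([0.507, -0.342, 0.046], 0.25)]
gap [([0.525, -0.074, 0.057], 0.65), ([0.493, 0.196, 0.026], 0.5), ([0.483, 0.238, 0.086], 0.38)]
rib [([0.528, -0.07, 0.054], 0.65)]
salt_mill [([0.668, -0.069, 0.046], 0.57)]
tin [([0.509, -0.342, 0.049], 0.83)]
jigger []
side {'intrinsics': array([[501.44743976,   0.        , 319.7805329 ],
       [  0.        , 501.44743976, 200.01762521],
       [  0.        ,   0.        ,   1.        ]]), 'eye': array([-0.13354704, -0.17183752,  1.50852536]), 'rotation': array([ 0.19455365, -0.14672697, -0.59444957,  0.76632224])}
cup [([0.494, 0.234, 0.092], 0.78)]
cup_grip [([0.496, 0.23, 0.09], 0.81)]
stand [([0.539, 0.211, 0.226], 0.56)]
stand_edge [([0.541, 0.211, 0.225], 0.96)]
motor_base [([0.531, -0.1, 0.061], 0.7)]
gap [([0.527, -0.103, 0.06], 0.8)]
rib [([0.527, -0.097, 0.062], 0.58)]
salt_mill [([0.661, -0.078, 0.057], 0.49)]
tin [([0.505, -0.356, 0.066], 0.97)]
jigger [([0.419, 0.4, 0.052], 0.5)]
1.1
```

View pics/scene.png

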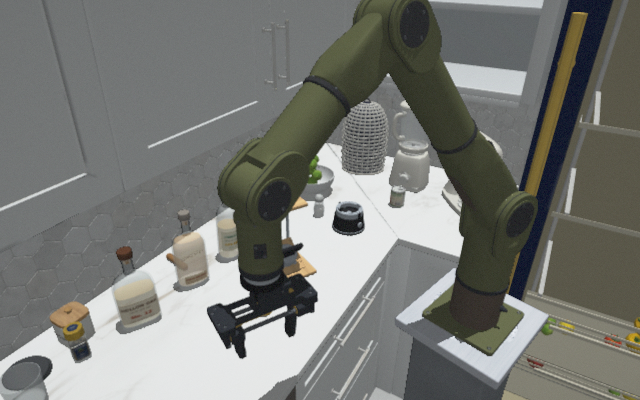

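View pics/side.png

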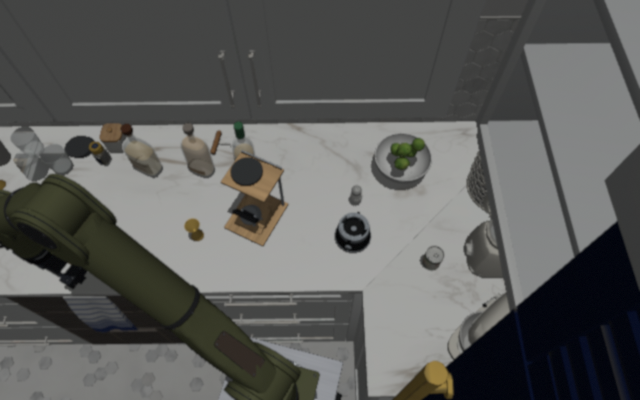

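The scene view has the arm hiding most of the stand. The side view shows the stand (about 258,205), the motor base (352,232), the mill (356,193), the tin (433,257) and the jigger (194,229). I'll enlarge the important part.

Run:
```python
import cv2
a=cv2.imread("pics/side.png")[150:255,215:375]
cv2.imwrite("pics/c1.png",cv2.resize(a,None,fx=5,fy=5,interpolation=cv2.INTER_CUBIC))
```

```text
(no output)
```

View pics/c1.png

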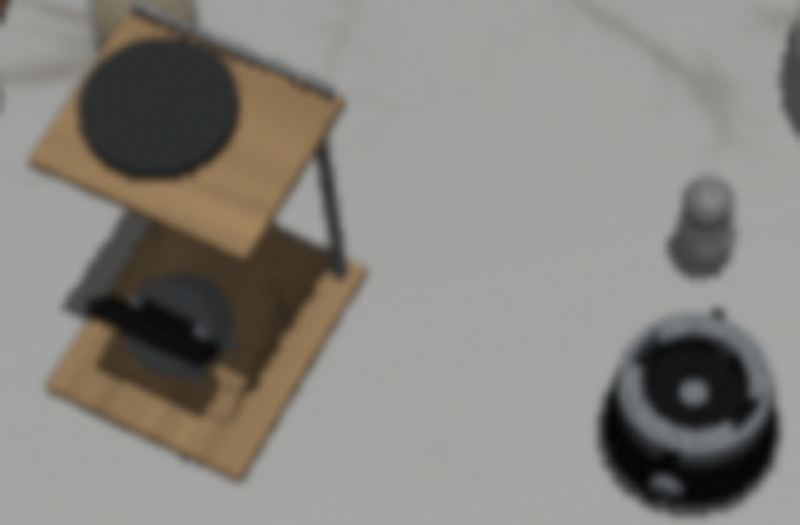

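The crop shows the stand with its front towards the lower left: shelf front corners near (30,162) and (245,255), board corners near (47,388), (240,478) and (365,270). The handle bar runs from (90,303) to (218,358). On the base, the button is at (665,485), the rib at (718,312), and the gaps at about (650,345) and (755,410).

```bash
cat > h.py <<'E'
from plant import r
import cv2,numpy as np
from scipy.spatial.transform import Rotation as R
def ray(c,u,v,k=None):
    k=k or r.get_calibration(c);K=k['intrinsics']
    d=R.from_quat(k['rotation']).apply([(u-K[0,2])/K[0,0],-(v-K[1,2])/K[1,1],-1]);return k['eye'],d
def onz(c,u,v,z,k=None):
    e,d=ray(c,u,v,k);return e+d*(z-e[2])/d[2]
def proj(c,P,k=None):
    k=k or r.get_calibration(c);K=k['intrinsics']
    p=R.from_quat(k['rotation']).inv().apply(np.atleast_2d(P)-k['eye'])
    return np.c_[K[0,2]-K[0,0]*p[:,0]/p[:,2],K[1,2]+K[1,1]*p[:,1]/p[:,2]]
E
python3 - <<'E'
from h import *
C=lambda u,v,z:onz("side",215+(u-2)/5,150+(v-2)/5,z)
P={}
for n,u,v,z in [("sh1",30,162,.228),("sh2",245,255,.228),("sh3",345,100,.228),("b1",47,388,.012),("b2",240,478,.012),("b3",365,270,.012),("h1",90,303,.115),("h2",218,358,.115),("but",665,485,.05),("rib",718,312,.07),("g1",650,345,.08),("g2",755,410,.08)]:
    P[n]=C(u,v,z);print(n,P[n].round(4))
a=lambda p,q:(np.degrees(np.arctan2(*(P[q]-P[p])[1::-1])).round(1),np.linalg.norm(P[q]-P[p]).round(4))
for p in [("sh1","sh2"),("sh2","sh3"),("b1","b2"),("b2","b3"),("h1","h2"),("but","rib"),("g1","g2")]:print(p,a(*p))
# rim ellipse centre
print("rim c",[C(698,385,.08).round(4)])
for t in("motor_base","cup","stand"):
  for d in r.silhouettes("side",t)[:1]:
    m=d['pixels'];ys,xs=np.nonzero(m);print(t,d['confidence'],xs.min(),xs.max(),ys.min(),ys.max(),xs.mean(),ys.mean())
E
```

```text
sh1 [0.5155 0.3075 0.228 ]
sh2 [0.4873 0.1653 0.228 ]
sh3 [0.6027 0.1389 0.228 ]
b1 [0.4648 0.3187 0.012 ]
b2 [0.435 0.176 0.012]
b3 [0.601  0.1401 0.012 ]
h1 [0.4857 0.2787 0.115 ]
h2 [0.4691 0.1895 0.115 ]
but [ 0.4822 -0.0933  0.05  ]
rib [ 0.5993 -0.1004  0.07  ]
g1 [ 0.5607 -0.0642  0.08  ]
g2 [ 0.5329 -0.138   0.08  ]
('sh1', 'sh2') (np.float64(-101.2), np.float64(0.145))
('sh2', 'sh3') (np.float64(-12.9), np.float64(0.1184))
('b1', 'b2') (np.float64(-101.8), np.float64(0.1458))
('b2', 'b3') (np.float64(-12.2), np.float64(0.1699))
('h1', 'h2') (np.float64(-100.5), np.float64(0.0908))
('but', 'rib') (np.float64(-3.4), np.float64(0.119))
('g1', 'g2') (np.float64(-110.6), np.float64(0.0789))
rim c [array([ 0.5409, -0.0998,  0.08  ])]
motor_base 0.96 335 370 213 253 352.8383392226148 233.13957597173146
cup 0.73 233 260 206 224 248.3095890410959 214.81643835616438
stand 0.9 220 287 151 247 255.07487520798668 195.83638380476984
```

Run:
```python
import cv2
from h import *
s=r.get_state();Rt=R.from_quat(s['eef_rot']);p=s['tool_pos']
print(Rt.as_matrix().round(3))
k=r.get_calibration("wrist");print(k, Rt.inv().apply(k['eye']-p), (Rt.inv()*R.from_quat(k['rotation'])).as_matrix().round(3))
a=cv2.imread("pics/scene.png")
for z in (0,-.02,-.04,-.06):
  L=[[x,y,z] for x,y in((.0375,.0935),(.0375,-.0935),(-.0375,-.0935),(-.0375,.0935))]
  q=proj("scene",Rt.apply(L)+p); print(z,q.round(0).tolist())
b=cv2.resize(a[230:370,190:340],None,fx=4,fy=4,interpolation=cv2.INTER_CUBIC)
for z,c in ((0,(0,0,255)),(-.043,(0,255,0)),(-.08,(255,0,0))):
  L=[[x,y,z] for x,y in((.0375,.0935),(.0375,-.0935),(-.0375,-.0935),(-.0375,.0935))]
  q=(proj("scene",Rt.apply(L)+p)-[190,230])*4
  cv2.polylines(b,[q.astype(int)],True,c,1)
cv2.imwrite("pics/grip.png",b)
```

```text
[[-0.972  0.236  0.   ]
 [ 0.236  0.972  0.   ]
 [ 0.     0.    -1.   ]]
{'intrinsics': array([[324.46622596,   0.        , 316.21091837],
       [  0.        , 324.46622596, 201.86662825],
       [  0.        ,   0.        ,   1.        ]]), 'eye': array([0.08391732, 0.6212228 , 0.3867559 ]), 'rotation': array([-0.10133618, -0.07887662,  0.61232541,  0.78010708])} [ 0.06537214 -0.00155624 -0.0840063 ] [[-0.001  0.967  0.255]
 [ 1.     0.001  0.001]
 [ 0.001  0.255 -0.967]]
0 [[222.0, 353.0], [319.0, 312.0], [299.0, 288.0], [207.0, 324.0]]
-0.02 [[221.0, 344.0], [319.0, 303.0], [299.0, 281.0], [206.0, 316.0]]
-0.04 [[220.0, 335.0], [319.0, 295.0], [298.0, 272.0], [204.0, 307.0]]
-0.06 [[219.0, 326.0], [319.0, 286.0], [298.0, 264.0], [203.0, 298.0]]
```

View pics/grip.png

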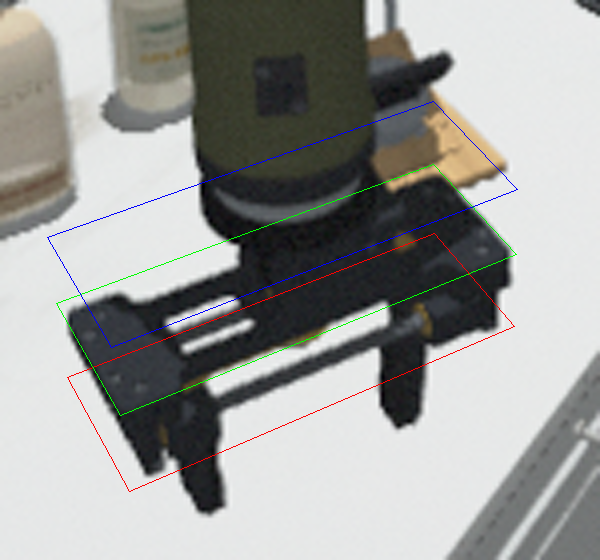

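The gripper slab (about 40 mm deep, ±93 mm wide) would hit the shelf edge on a plain 35° approach. So I'll come in at 45°: closing the fingers then tips the cup about 10° forward against its pegs until the bar sits flush.

```bash
cat >> h.py <<'E'
import json
def toolR(yaw,tilt):  # tool x at world angle yaw+90; tool tilted forward by tilt along yaw
    t=np.radians(tilt);z=np.array([np.sin(t),0,-np.cos(t)]);y=np.array([np.cos(t),0,np.sin(t)])
    return R.from_euler('z',yaw,degrees=True)*R.from_matrix(np.c_[np.cross(y,z),y,z])
def plan(p1,R1,n,p0=None,R0=None,rd=1):
    s=r.get_state();p0=s['tool_pos'] if p0 is None else p0;R0=R.from_quat(s['eef_rot']) if R0 is None else R0
    rv=(R0.inv()*R1).as_rotvec(degrees=True);st=np.round(rv/n,rd);T=[]
    p=np.array(p0,float);Rc=R0
    for i in range(n):
        goal=p0+(np.array(p1)-p0)*(i+1)/n
        d=np.round(Rc.inv().apply(goal-p),3);T.append(d.tolist());p=p+Rc.apply(d);Rc=Rc*R.from_rotvec(st,degrees=True)
    print("total rot",rv.round(1),"row",st.tolist());print(json.dumps(T))
    print("end err mm",((p-p1)*1e3).round(1),(Rc.inv()*R1).as_rotvec(degrees=True).round(2))
E
python3 - <<'E'
from h import *
Rg=toolR(-12,45);print(Rg.as_matrix().round(3))
plan([.372,.264,.215],Rg,14)
E
```

```text
[[ 0.208  0.692  0.692]
 [ 0.978 -0.147 -0.147]
 [-0.     0.707 -0.707]]
total rot [-35.6 -34.5  83.4] row [-2.5, -2.5, 6.0]
[[-0.021, -0.02, 0.006], [-0.023, -0.018, 0.007], [-0.025, -0.016, 0.006], [-0.026, -0.013, 0.008], [-0.027, -0.011, 0.007], [-0.027, -0.009, 0.009], [-0.028, -0.006, 0.009], [-0.028, -0.003, 0.011], [-0.027, -0.002, 0.011], [-0.027, 0.002, 0.013], [-0.026, 0.003, 0.014], [-0.026, 0.006, 0.015], [-0.023, 0.007, 0.017], [-0.023, 0.009, 0.018]]
end err mm [-0.1 -0.4  0.1] [-0.13  0.82 -0.32]
```

Request:
play_rows(
  translation=[
    [-0.021,-0.02,0.006],
    [-0.023,-0.018,0.007],
    [-0.025,-0.016,0.006],
    [-0.026,-0.013,0.008],
    [-0.027,-0.011,0.007],
    [-0.027,-0.009,0.009],
    [-0.028,-0.006,0.009],
    [-0.028,-0.003,0.011],
    [-0.027,-0.002,0.011],
    [-0.027,0.002,0.013],
    [-0.026,0.003,0.014],
    [-0.026,0.006,0.015],
    [-0.023,0.007,0.017],
    [-0.023,0.009,0.018],
    [0,0,0],
    [0,0,0],
  ],
  delta_rot=[
    [-2.5,-2.5,6],
    [-2.5,-2.5,6],
    [-2.5,-2.5,6],
    [-2.5,-2.5,6],
    [-2.5,-2.5,6],
    [-2.5,-2.5,6],
    [-2.5,-2.5,6],
    [-2.5,-2.5,6],
    [-2.5,-2.5,6],
    [-2.5,-2.5,6],
    [-2.5,-2.5,6],
    [-2.5,-2.5,6],
    [-2.5,-2.5,6],
    [-2.5,-2.5,6],
    [0,0,0],
    [0,0,0],
  ],
  grip=[1,1,1,1,1,1,1,1,0.2,0.2,0.2,0.2,0.2,0.2,0.2,0.2],
)

```text
clock: 3.25
tool_pos: [0.3324, 0.3386, 0.2359]
eef_rot: [0.624, 0.718, 0.164, 0.261]
contact_force: [-0.5, -0.2, -0.4]
opening: 0.6
finger_force: 0.0
```

Run:
```python
from h import *
s=r.get_state();print(s['clock'],s['tool_pos'],s['q'].round(2),s['contact_force'].round(1),s['opening'])
print((R.from_quat(s['eef_rot']).inv()*toolR(-12,45)).as_rotvec(degrees=True).round(2))
k=r.get_calibration("wrist");a=r.snapshot("wrist");b=r.snapshot("scene")
np.savez("w1.npz",**k)
cv2.imwrite("pics/w1raw.png",a);cv2.imwrite("pics/s2raw.png",b)
for c in("wrist","scene"):
  for t in("cup","cup_grip","stand_edge","motor_base","rib","gap"):print(c,t,[(np.round(d['point'],3).tolist(),round(d['confidence'],2)) for d in r.look_for(c,t)[:2]])
cv2.imwrite("pics/w1.png",a)
```

```text
3.25 [0.33241632 0.33855187 0.23588309] [-1.39  0.69  0.27  2.33  1.61  0.44 -2.63] [-0.5 -0.2 -0.4] 0.599532420367399
[-8.73 -3.4  19.23]
wrist cup [([0.485, 0.253, 0.082], 0.98)]
wrist cup_grip [([0.484, 0.252, 0.081], 0.73), ([0.424, 0.397, 0.064], 0.29)]
wrist stand_edge [([0.499, 0.269, 0.013], 0.89)]
wrist motor_base [([0.422, 0.398, 0.061], 0.27)]
wrist rib []
wrist gap []
scene cup [([0.485, 0.252, 0.074], 0.82), ([0.414, 0.401, 0.06], 0.67)]
scene cup_grip [([0.486, 0.253, 0.072], 0.9)]
scene stand_edge [([0.536, 0.262, 0.076], 0.75), ([0.486, 0.248, 0.072], 0.24)]
scene motor_base [([0.501, -0.075, 0.028], 0.55)]
scene rib [([0.499, -0.072, 0.025], 0.75)]
scene gap [([0.499, -0.071, 0.029], 0.9)]
```

View pics/w1.png

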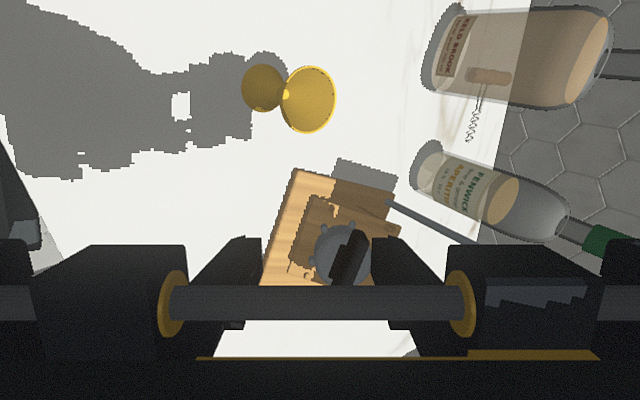

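The wrist stopped short because joint 7 reached its limit. I'll check whether an xArm7-like kinematic model fits the readings, so that I can choose between the two half-turn grasps.

```bash
cat > kin.py <<'E'
from h import *
from scipy.optimize import least_squares
pi=np.pi
RPY=[(0,0,0),(-pi/2,0,0),(pi/2,0,0),(pi/2,0,0),(pi/2,0,0),(pi/2,0,0),(-pi/2,0,0)]
def fk(q,P):
    by,bz,d3,a3,d5,a5,a6,d7,dt,ty,bx,byy=P
    X=[(0,0,bz),(0,0,0),(0,-d3,0),(a3,0,0),(a5,-d5,0),(0,0,0),(a6,d7,0)]
    Rc=R.from_euler('z',by);p=np.array([bx,byy,0.])
    for i in range(7):
        p=p+Rc.apply(X[i]);Rc=Rc*R.from_euler('xyz',RPY[i])*R.from_euler('z',q[i])
    return p+Rc.apply([0,0,dt]),Rc*R.from_euler('z',ty)
P0=[2.6,.267,.293,.0525,.3425,.0775,.076,.097,.1,0,0,0]
qs=[([-1.298,0.689,-0.195,1.565,0.157,0.902,-0.215],[.14776,.60675,.3019],[0.119073,0.992885,-9.2488e-04,-3.22e-05])]
E
python3 - <<'E'
from kin import *
s=r.get_state();np.savez("d2.npz",q=s['q'],p=s['tool_pos'],R=s['eef_rot'])
qs.append((s['q'],s['tool_pos'],s['eef_rot']))
def res(P):
    o=[]
    for q,p,e in qs:
        a,b=fk(q,P);o+=list((a-p)*5)+list((b.inv()*R.from_quat(e)).as_rotvec())
    return np.r_[o,(np.array(P)-P0)[[1,2,3,4,5,6,7,8,10,11]]*.05]
best=min((least_squares(res,[y0]+P0[1:9]+[t0]+P0[10:]) for y0 in(0,1.5,2.6,-2) for t0 in(-2,0,2)),key=lambda z:z.cost)
print(best.cost,best.x.round(4).tolist(),best.fun.round(3)[:12]);np.save("P.npy",best.x)
E
```

```text
2.0024020713838895 [1.4281, 0.1646, 0.3595, -0.3665, 0.0354, -0.3889, 0.3877, 0.0204, 0.0234, -1.7834, 0.0408, 0.6243] [ 0.000e+00 -1.000e-03 -0.000e+00 -6.000e-03 -9.000e-03 -1.025e+00
 -1.000e-03  1.000e-03  0.000e+00  1.377e+00  6.900e-02  1.025e+00]
```

Run:
```python
from kin import *
import itertools
s=r.get_state();D=[(np.array(qs[0][0]),R.from_quat(qs[0][2])),(s['q'],R.from_quat(s['eef_rot']))]
out=[]
for s1,s2,s3,s4,s5,s6,s7 in itertools.product((1,-1),repeat=7):
  if s1<0: pass
  for o2,o4,o6 in itertools.product((0,pi/2,pi,-pi/2),repeat=3):
   for o3,o5 in ((0,0),(0,pi/2),(pi/2,0),(pi/2,pi/2)):
    M=[R.from_euler('ZYZYZYZ',[s1*q[0],s2*q[1]+o2,s3*q[2]+o3,s4*q[3]+o4,s5*q[4]+o5,s6*q[5]+o6,s7*q[6]]) if 0 else
       R.from_euler('ZYZ',[s1*q[0],s2*q[1]+o2,s3*q[2]+o3])*R.from_euler('YZY',[s4*q[3]+o4,s5*q[4]+o5,s6*q[5]+o6])*R.from_euler('Z',s7*q[6]) for q,_ in D]
    m=[a.as_matrix()[2,2] for a in M]; t=[e.as_matrix()[2,2] for _,e in D]
    # invariant to by,ty : z-z comp for each, and relative combos
    c=sum((a-b)**2 for a,b in zip(m,t))
    if c<.003: 
      # fit by,ty
      def f(x):
        return np.concatenate([((R.from_euler('z',x[0])*a*R.from_euler('z',x[1])).inv()*e).as_rotvec() for a,(_,e) in zip(M,D)])
      b=min((least_squares(f,[y,z]) for y in(0,2,4) for z in(0,2,4)),key=lambda w:w.cost)
      out.append((b.cost,(s1,s2,s3,s4,s5,s6,s7),np.round((o2,o3,o4,o5,o6),2).tolist(),b.x.round(3).tolist()))
out.sort(key=lambda w:w[0])
for o in out[:10]:print(o)
```

```text
(np.float64(4.128990438520535e-06), (-1, -1, 1, -1, 1, -1, -1), [3.14, 0.0, 0.0, 0.0, 3.14], [3.142, 4.712])
(np.float64(4.128990438520897e-06), (-1, -1, -1, -1, 1, -1, -1), [0.0, 0.0, 3.14, 0.0, 3.14], [3.142, 4.712])
(np.float64(4.128990438521432e-06), (-1, -1, 1, -1, -1, -1, -1), [3.14, 0.0, 3.14, 0.0, 0.0], [-3.142, -1.571])
(np.float64(4.128990438521669e-06), (-1, 1, -1, 1, -1, 1, -1), [0, 0, 0, 0, 0], [6.283, 1.571])
(np.float64(4.1289904385216775e-06), (-1, -1, -1, -1, -1, -1, -1), [0, 0, 0, 0, 0], [3.142, 4.712])
(np.float64(4.128990438521679e-06), (-1, 1, 1, 1, 1, 1, -1), [3.14, 0.0, 0.0, 0.0, 3.14], [6.283, 1.571])
(np.float64(4.128990438523028e-06), (-1, 1, 1, 1, -1, 1, -1), [3.14, 0.0, 3.14, 0.0, 0.0], [0.0, 1.571])
(np.float64(4.12899043852303e-06), (-1, 1, -1, 1, 1, 1, -1), [0.0, 0.0, 3.14, 0.0, 3.14], [0.0, 1.571])
(np.float64(0.007429417763439419), (1, -1, 1, -1, 1, -1, -1), [3.14, 0.0, 0.0, 0.0, 3.14], [-0.415, 4.759])
(np.float64(0.007429417763439434), (1, 1, 1, 1, 1, 1, -1), [3.14, 0.0, 0.0, 0.0, 3.14], [2.726, 1.617])
```

```bash
cat > kin.py <<'E'
from h import *
from scipy.optimize import least_squares
lo=np.array([-3.01,-.46,-1.47,.13,-1,.04,-2.66]);hi=np.array([3.01,2.08,1.51,2.56,4.14,2.09,2.66])
def fk(q,P):
    h,L1,a1,L2,a2,L3,b=P
    R1=R.from_euler('ZYZ',[-q[0],q[1],-q[2]]);R2=R1*R.from_euler('YZ',[q[3],-q[4]]);R3=R2*R.from_euler('YZ',[q[5],-q[6]])
    Rw=R2*R.from_euler('Y',q[5])
    return np.array([0,0,h])+R1.apply([a1,0,L1])+R2.apply([0,0,L2])+R1.apply(R.from_euler('Y',q[3]).apply([a2,0,0]))+Rw.apply([b,0,L3]),R3*R.from_euler('z',np.pi/2)
def ik(p,Rt,P,q0,w=.02):
    def f(q):
        a,b=fk(q,P);return np.r_[(a-p)*10,(b.inv()*Rt).as_rotvec()*3,w*(q-q0)]
    s=least_squares(f,np.clip(q0,lo+.01,hi-.01),bounds=(lo,hi));a,b=fk(s.x,P)
    return s.x,np.linalg.norm(a-p)*1e3,np.degrees((b.inv()*Rt).magnitude())
E
python3 - <<'E'
from kin import *
d=np.load("d2.npz")
D=[(np.array([-1.298,0.689,-0.195,1.565,0.157,0.902,-0.215]),np.array([.14776,.60675,.3019])),(d['q'],d['p'])]
P0=np.array([.3,.4,0,.4,0,.25,0])
f=lambda P:np.r_[np.concatenate([fk(q,P)[0]-p for q,p in D]),(P-P0)*np.array([1,1,3,1,3,1,3])*1e-3]
s=least_squares(f,P0);P=s.x;print(P.round(4),(s.fun[:6]*1e3).round(1));np.save("P.npy",P)
ql=[D[0][0],D[1][0]]
Rz=lambda y:R.from_matrix(np.c_[[np.cos(np.radians(y)),np.sin(np.radians(y)),0],[np.sin(np.radians(y)),-np.cos(np.radians(y)),0],[0,0,-1]])
F=R.from_euler('z',180,degrees=True)
Rg=toolR(-12,45)
tg={"pre":(np.array([.372,.264,.215]),Rg),"grasp":(np.array([.4745,.2421,.0956])-Rg.apply([0,0,.048]),Rg),
"gap":(np.array([.543,-.10,.0625+.067+.048]),Rz(69)),"lock":(np.array([.543,-.10,.0625+.067+.045]),Rz(-3)),"lock+":(np.array([.543,-.10,.174]),Rz(-10))}
rng=np.random.default_rng(0)
for lab,G in(("A",R.identity()),("B",F)):
  for seed in range(6):
    q=ql[0] if seed==0 else ql[1] if seed==1 else rng.uniform(np.maximum(lo,-2),np.minimum(hi,2.2))
    q[0]=-.5 if seed>1 else q[0]
    L=[];ok=True
    for n,(p,Rt) in tg.items():
        q,e,a=ik(p,Rt*G,P,q,.005);L.append((n,q.round(2).tolist(),round(e,1),round(a,1)));ok&=e<3 and a<2
    print(lab,seed,ok)
    if ok or seed<2:
        for l in L:print("  ",*l)
E
```

```text
[ 0.1053  0.8436 -0.2578  0.4327 -0.0068  0.3527  0.0524] [-0.  0. -0.  0.  0.  0.]
A 0 False
   pre [-1.3, 0.7, 0.96, 2.2, -0.0, 0.04, -0.85] 26.6 7.2
   grasp [-1.1, 0.83, 0.81, 2.13, -0.0, 0.04, -0.87] 49.1 14.6
   gap [0.19, 0.74, -0.04, 1.87, 0.06, 0.53, -0.26] 0.0 0.0
   lock [0.14, 0.75, 0.34, 1.89, -0.43, 0.57, -0.86] 0.0 0.0
   lock+ [0.14, 0.75, 0.37, 1.89, -0.47, 0.58, -0.92] 0.0 0.0
A 1 False
   pre [-1.35, 0.73, 0.68, 2.3, 1.57, 0.22, -2.66] 33.7 9.1
   grasp [-1.11, 0.84, 0.42, 2.24, 1.57, 0.3, -2.66] 55.9 16.4
   gap [0.11, 0.72, -0.02, 2.27, 2.4, 0.04, -2.66] 35.2 10.6
   lock [0.28, 0.77, -0.73, 1.92, 0.76, 0.74, -2.53] 0.0 0.0
   lock+ [0.27, 0.77, -0.68, 1.92, 0.73, 0.72, -2.6] 0.0 0.0
A 2 False
A 3 False
A 4 False
A 5 False
B 0 False
   pre [-1.28, 0.82, -0.3, 2.56, 1.57, 0.95, -0.27] 13.2 2.8
   grasp [-1.07, 0.98, -0.57, 2.56, 1.57, 1.15, -0.33] 32.6 7.3
   gap [0.35, 0.88, -1.47, 1.97, 0.94, 1.24, 1.29] 0.0 0.0
   lock [0.31, 0.8, -0.98, 1.95, 0.87, 0.89, 0.38] 0.0 0.0
   lock+ [0.3, 0.8, -0.94, 1.94, 0.86, 0.86, 0.3] 0.0 0.0
B 1 False
   pre [-1.28, 0.82, -0.3, 2.56, 1.57, 0.95, -0.27] 13.2 2.8
   grasp [-1.07, 0.98, -0.57, 2.56, 1.57, 1.15, -0.33] 32.6 7.3
   gap [0.35, 0.88, -1.47, 1.97, 0.94, 1.24, 1.29] 0.0 0.0
   lock [0.31, 0.8, -0.98, 1.95, 0.87, 0.89, 0.38] 0.0 0.0
   lock+ [0.3, 0.8, -0.94, 1.94, 0.86, 0.86, 0.3] 0.0 0.0
B 2 False
B 3 False
B 4 False
B 5 False
```

```bash
cat > fit.py <<'E'
from kin import *
d=np.load("d2.npz")
D=[(np.array([-1.298,0.689,-0.195,1.565,0.157,0.902,-0.215]),np.array([.14776,.60675,.3019])),(d['q'],d['p'])]
P0=np.array([.3,.4,0,.4,0,.25,0])
for w in ([1,1,1e6,1,1e6,1,1e6],[1,1,1e6,1,1e6,1,20],[1,1,20,1,1e6,1,1e6],[1,1,20,1,20,1,1e6],[1,1,1e6,1,20,1,1e6],[1,1,1e2,1,1e2,1,1e2]):
    f=lambda P:np.r_[np.concatenate([fk(q,P)[0]-p for q,p in D]),(P-P0)*np.array(w)*1e-4]
    s=least_squares(f,P0,x_scale=1/np.array(w,float)**.5);print(s.x.round(4),(s.fun[:6]*1e3).round(1))
E
python3 fit.py
```

```text
[ 0.4017  0.5696 -0.      0.3317 -0.      0.3393  0.    ] [-44.2   2.8  -5.2  -0.3   9.4   5.2]
[ 0.1886  0.6117 -0.      0.5312  0.      0.0235  0.1889] [-37.7  -4.1   6.3   4.1  13.4  -6.3]
[ 0.1582  0.8448 -0.2623  0.3787 -0.      0.4428  0.    ] [-0.8  3.2 -5.3 -2.1 -2.5  5.3]
[ 0.1552  0.8336 -0.2711  0.379  -0.0168  0.4442  0.    ] [-0.  0. -0. -0.  0.  0.]
[ 0.4024  0.567  -0.      0.3316 -0.0022  0.339   0.    ] [-44.3   2.3  -4.5   0.    9.8   4.5]
[ 0.0943  0.8452 -0.2539  0.4452 -0.0043  0.3307  0.0647] [-0.1  0.  -0.  -0.   0.   0. ]
```

Request:
play_rows(
  translation=[
    [0,0,0],
    [0,0,0],
    [0,0,0],
    [0,0,0],
    [0,0,0],
    [0,0,0],
    [0,0,0],
    [0,0,0],
  ],
  delta_rot=[
    [0,0,-10.5],
    [0,0,-10.5],
    [0,0,-10.5],
    [0,0,-10.5],
    [0,0,-10.5],
    [0,0,-10.5],
    [0,0,-10.5],
    [0,0,0],
  ],
  grip=[0.2,0.2,0.2,0.2,0.2,0.2,0.2,0.2],
)

```text
clock: 4.95
tool_pos: [0.3322, 0.3382, 0.2355]
eef_rot: [0.071, 0.949, -0.024, 0.308]
contact_force: [0.7, -0.6, -0.5]
opening: 0.601
finger_force: 0.0
```

```bash
cat > log.py <<'E'
from plant import r
import json,os
s=r.get_state();open("poses.jsonl","a").write(json.dumps([list(map(float,s[k])) for k in('q','tool_pos','eef_rot')])+"\n")
print(s['clock'],s['q'].round(2),s['tool_pos'].round(3),s['contact_force'].round(1))
E
python3 log.py
```

```text
4.95 [-1.5   0.73  0.46  2.34  1.69  0.31 -1.42] [0.332 0.338 0.236] [ 0.7 -0.6 -0.5]
```

Request:
play_rows(
  translation=[
    [0.005,0,0],
    [0.005,0,0],
    [0.005,0,0],
    [0.01,0,0],
    [0.01,0,0],
    [0.01,0,0],
    [0.01,0,0],
    [0,0,0],
  ],
  delta_rot=[
    [0,0,-10.5],
    [0,0,-10.5],
    [0,0,-10.5],
    [0,0,-10.5],
    [0,0,-10.5],
    [0,0,-10.5],
    [0,0,-10.5],
    [0,0,0],
  ],
  grip=[0.2,0.2,0.2,0.2,0.2,0.2,0.2,0.2],
)

```text
clock: 5.95
tool_pos: [0.2944, 0.3115, 0.2114]
eef_rot: [-0.509, 0.803, -0.203, 0.232]
contact_force: [0.1, 0.4, -0.2]
opening: 0.601
finger_force: 0.0
```

```bash
python3 log.py
python3 - <<'E'
from h import *
F=R.from_euler('z',180,degrees=True)
G=toolR(-12,45)*F
plan([.372,.264,.215],G,6)
E
```

```text
5.95 [-1.58  0.8   0.5   2.47  2.17  0.32 -0.71] [0.294 0.311 0.211] [ 0.1  0.4 -0.2]
total rot [  9.3   0.7 -13.9] row [1.6, 0.1, -2.3]
[[0.002, -0.013, 0.008], [0.003, -0.012, 0.008], [0.003, -0.013, 0.008], [0.004, -0.011, 0.009], [0.004, -0.012, 0.009], [0.005, -0.011, 0.01]]
end err mm [ 0.5 -0.2 -0.1] [-0.3   0.04 -0.14]
```

```bash
cat > kin.py <<'E'
from h import *
from scipy.optimize import least_squares
lo=np.array([-3.01,-.46,-1.47,.13,-1,.04,-2.66]);hi=np.array([3.01,2.08,1.51,2.56,4.14,2.09,2.66])
def frames(q):
    A=R.from_euler('Z',-q[0]);B=A*R.from_euler('Y',q[1]);C=B*R.from_euler('Z',-q[2]);D=C*R.from_euler('Y',q[3]);E=D*R.from_euler('Z',-q[4]);F=E*R.from_euler('Y',q[5]);G=F*R.from_euler('Z',-q[6])
    return A,B,C,D,E,F,G
def fk(q,P):
    f=frames(q);P=np.reshape(P,(-1,3))
    return sum((g.apply(v) for g,v in zip((R.identity(),)+f,P)),np.zeros(3)),f[6]*R.from_euler('z',np.pi/2)
P0=np.zeros((8,3));P0[0,2]=.3;P0[3,2]=.4;P0[5,2]=.4;P0[6,2]=.25
def data():
    d=np.load("d2.npz");L=[(np.array([-1.298,0.689,-0.195,1.565,0.157,0.902,-0.215]),np.array([.14776,.60675,.3019])),(d['q'],d['p'])]
    return L+[(np.array(a[0]),np.array(a[1])) for a in map(json.loads,open("poses.jsonl"))]
def fit():
    # linear in P ; ridge to P0, lateral terms only 3 effective
    L=data();A=[];b=[]
    for q,p in L:
        f=(R.identity(),)+frames(q);A.append(np.hstack([g.as_matrix() for g in f]));b.append(p)
    A=np.vstack(A);b=np.concatenate(b);w=np.full((8,3),20.);w[:,2]=1;w=w.ravel()*3e-4
    x=np.linalg.lstsq(np.vstack([A,np.diag(w)]),np.r_[b,P0.ravel()*w],rcond=None)[0]
    return x,(A@x-b)*1e3
def ik(p,Rt,P,q0,w=.02):
    def f(q):
        a,b=fk(q,P);return np.r_[(a-p)*10,(b.inv()*Rt).as_rotvec()*3,w*(q-q0)]
    s=least_squares(f,np.clip(q0,lo+.01,hi-.01),bounds=(lo,hi));a,b=fk(s.x,P)
    return s.x,np.linalg.norm(a-p)*1e3,np.degrees((b.inv()*Rt).magnitude())
E
python3 - <<'E'
from kin import *
P,e=fit();print(P.reshape(8,3).round(3),e.round(1))
E
```

```text
[[ 0.008 -0.002  0.325]
 [ 0.001 -0.007  0.025]
 [ 0.001 -0.007  0.083]
 [-0.002 -0.011  0.483]
 [ 0.001 -0.011 -0.029]
 [ 0.001 -0.     0.371]
 [-0.003 -0.     0.26 ]
 [ 0.001 -0.001  0.01 ]] [-0. -0.  0. -0.  0.  0.  0. -0. -0. -0.  0.  0.]
```

Request:
play_rows(
  translation=[
    [0.002,-0.013,0.008],
    [0.003,-0.012,0.008],
    [0.003,-0.013,0.008],
    [0.004,-0.011,0.009],
    [0.004,-0.012,0.009],
    [0.005,-0.011,0.01],
    [0,0,0],
  ],
  delta_rot=[
    [1.5,0,-2.5],
    [1.5,0,-2.5],
    [1.5,0,-2.5],
    [1.5,0,-2.5],
    [1.5,0,-2],
    [1.5,0.5,-2],
    [0,0,0],
  ],
  grip=[0.2,0.2,0.2,0.2,0.2,0.2,0.2],
)

```text
clock: 6.82
tool_pos: [0.3742, 0.2643, 0.2147]
eef_rot: [-0.584, 0.717, -0.296, 0.241]
contact_force: [-0.1, 1.6, 0.4]
opening: 0.598
finger_force: 0.0
```

```bash
python3 log.py
python3 - <<'E'
from kin import *
P,e=fit();print(P.reshape(8,3).round(3).tolist(),e.round(1))
G=toolR(-12,45)*R.from_euler('z',180,degrees=True)
plan([.372,.264,.215],G,3)
E
```

```text
6.825 [-1.42  0.89  0.52  2.5   2.38  0.53 -0.58] [0.374 0.264 0.215] [-0.1  1.6  0.4]
[[0.002, -0.0, 0.327], [0.001, -0.009, 0.027], [0.005, -0.009, 0.079], [0.0, -0.013, 0.479], [0.001, -0.013, -0.029], [0.0, -0.0, 0.371], [-0.0, -0.0, 0.256], [0.0, -0.0, 0.006]] [-0. -0.  0.  0. -0. -0.  0.  0. -0. -0. -0.  0. -0.  0. -0.]
total rot [0.1 0.2 0.2] row [0.0, 0.1, 0.1]
[[0.0, 0.0, -0.001], [0.001, 0.001, -0.0], [-0.0, 0.0, -0.001]]
end err mm [-0.1 -0.2  0.5] [ 0.12 -0.05 -0.11]
```

Run:
```python
from kin import *
P,e=fit();s=r.get_state();q=s['q'].copy();print(fk(q,P)[0]-s['tool_pos'])
F=R.from_euler('z',180,degrees=True)
Rd=lambda y:toolR(y-90,0)   # tool x at world yaw y
Rg=toolR(-12,45)
c=np.array([.543,-.10])
g=np.array([.4745,.2421,.0956])
T=[("grasp",g-Rg.apply([0,0,.048]),Rg*F)]
T+=[("out",g-Rg.apply([0,0,.15]),Rg*F),("up",np.array([.38,.12,.3]),Rd(-102)),("gap+",np.r_[c,.25],Rd(-111)),("gap",np.r_[c,.175],Rd(-111)),("mid",np.r_[c,.175],Rd(-147)),("lock",np.r_[c,.175],Rd(-183)),("lock+",np.r_[c,.175],Rd(-190))]
for n,p,Rt in T:
    q,a,b=ik(p,Rt,P,q,.003);print(n,q.round(2),round(a,1),round(b,1))
k=r.get_calibration("wrist");a=r.snapshot("wrist");np.savez("w2.npz",**k);cv2.imwrite("pics/w2.png",a)
print([(np.round(d['point'],3).tolist(),round(d['confidence'],2)) for t in("cup","cup_grip","stand_edge") for d in r.look_for("wrist",t)[:1]])
```

```text
[-2.04698859e-07  1.86827488e-06 -1.32625082e-06]
grasp [-1.18  1.08  0.4   2.41  2.51  0.7  -0.68] 0.0 0.0
out [-1.41  0.92  0.5   2.51  2.38  0.55 -0.63] 0.0 0.0
up [ 0.29  0.61 -1.12  2.19  0.78  0.83  1.59] 0.0 0.0
gap+ [ 0.65  0.84 -0.99  1.82  0.85  0.98  2.06] 0.0 0.0
gap [ 0.6   0.94 -0.91  1.87  1.    0.86  1.95] 0.0 0.0
mid [ 0.53  0.89 -0.76  1.88  0.89  0.76  1.41] 0.0 0.0
lock [ 0.44  0.84 -0.59  1.88  0.75  0.65  0.91] 0.0 0.0
lock+ [ 0.42  0.83 -0.55  1.88  0.72  0.63  0.81] 0.0 0.0
[([0.481, 0.233, 0.092], 0.77), ([0.481, 0.239, 0.092], 0.94), ([0.516, 0.201, 0.076], 0.59)]
```

View pics/w2.png

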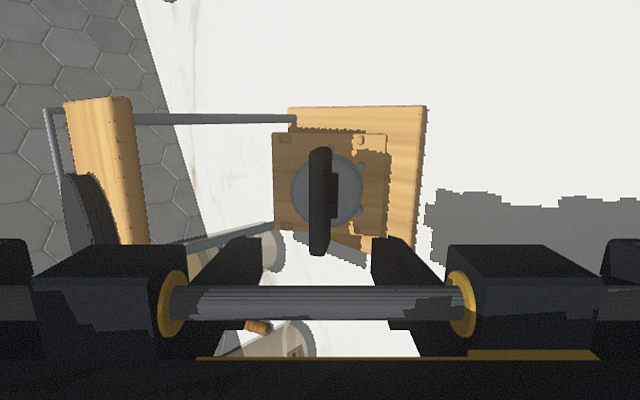

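The wrist view is aligned. The bar's top edges run vertically from (320,147) to (318,255), the cup centre is near (328,190), and the shelf is on the left at about (100,170). I'll compare this with the predicted projection.

Run:
```python
from h import *
k={n:v for n,v in np.load("w2.npz").items()}
def pts(o,yaw,L):
    return R.from_euler('z',yaw,degrees=True).apply(L)+np.r_[o,0]
t=np.radians(35);U=np.array([np.cos(t),0,np.sin(t)]);A=np.array([-np.sin(t),0,np.cos(t)]);Y=np.array([0,1,0.])
cu=lambda x,y,z:np.array([0,0,.045])+x*U+y*Y+z*A
# measured: bar top end mids; cup disc (top rim z=40) centre;
L=[cu(0,-.042,.074),cu(0,.042,.074),cu(0,0,.040)]
o=np.array([.521,.2322])
print(proj("wrist",pts(o,-12,L),k).round(1))
L2=[cu(.007,0,.076),cu(-.007,0,.076),cu(.032,0,.04),cu(-.032,0,.04),np.array([-.02,-.075,.216]),np.array([-.02,.075,.216]),np.array([-.02,-.075,.228])]
print(proj("wrist",pts(o,-12,L2),k).round(1))
g=cv2.cvtColor(cv2.imread("pics/w2.png"),cv2.COLOR_BGR2GRAY)
for y in(165,185,215,235):print(y,g[y,284:372:2].tolist())
print("col319",g[138:160,319].tolist(),g[246:264,319].tolist())
print("shelf row170",g[170,90:150:3].tolist())
```

```text
[[318.8 150. ]
 [318.3 257. ]
 [325.1 195.4]]
[[309.  206.1]
 [327.3 207. ]
 [288.8 193.7]
 [362.7 197. ]
 [137.   97. ]
 [170.  346.5]
 [110.3  96. ]]
165 [103, 99, 101, 109, 102, 103, 99, 100, 102, 88, 91, 92, 88, 55, 53, 53, 57, 48, 47, 47, 43, 39, 41, 35, 84, 95, 92, 93, 93, 94, 96, 87, 78, 79, 82, 80, 90, 93, 97, 97, 86, 98, 97, 96]
185 [100, 99, 99, 97, 87, 96, 95, 94, 95, 96, 96, 94, 89, 47, 51, 48, 44, 49, 45, 45, 37, 33, 32, 33, 29, 31, 35, 65, 98, 91, 93, 90, 96, 100, 96, 98, 87, 86, 84, 84, 102, 98, 103, 100]
215 [104, 107, 108, 105, 107, 107, 102, 107, 78, 94, 94, 93, 88, 40, 51, 48, 47, 47, 43, 45, 40, 31, 35, 31, 40, 29, 29, 102, 92, 90, 91, 93, 92, 87, 85, 87, 101, 95, 95, 102, 101, 105, 102, 104]
235 [239, 235, 236, 236, 234, 113, 112, 115, 116, 112, 117, 116, 106, 48, 48, 52, 50, 51, 41, 41, 40, 44, 39, 62, 94, 92, 92, 91, 91, 88, 84, 85, 84, 97, 107, 96, 113, 125, 120, 174, 112, 112, 103, 101]
col319 [104, 103, 100, 104, 101, 101, 103, 108, 82, 51, 41, 43, 44, 45, 49, 45, 53, 53, 54, 54, 55, 49] [47, 52, 50, 47, 50, 55, 51, 47, 45, 21, 166, 241, 240, 237, 239, 236, 236, 237]
shelf row170 [191, 189, 195, 196, 184, 201, 202, 202, 184, 181, 142, 101, 98, 96, 94, 90, 82, 122, 110, 111]
```

Run:
```python
from h import *
Rg=toolR(-12,45);G=Rg*R.from_euler('z',180,degrees=True)
g=np.array([.4741,.2402,.0956])-Rg.apply([0,0,.048]);print(g)
plan(g,G,1)
```

```text
[0.44090057 0.24725676 0.12954113]
total rot [0.2 0.4 0.2] row [0.2, 0.4, 0.2]
[[0.004, 0.01, 0.11]]
end err mm [0.3 0.4 0.1] [ 0.01 -0.    0.04]
```

Request:
play_rows(
  translation=[
    [0.004,0.01,0],
    [0,0,0.03],
    [0,0,0.03],
    [0,0,0.03],
    [0,0,0.02],
    [0,0,0],
    [0,0,0],
  ],
  delta_rot=[
    [0.2,0.4,0.2],
    [0,0,0],
    [0,0,0],
    [0,0,0],
    [0,0,0],
    [0,0,0],
    [0,0,0],
  ],
  grip=[0.2,0.2,0.2,0.2,0.2,0.2,0.2],
)

```text
clock: 7.9
tool_pos: [0.4406, 0.2466, 0.1301]
eef_rot: [-0.582, 0.718, -0.298, 0.24]
contact_force: [-0.4, -0.0, -0.4]
opening: 0.598
finger_force: 0.0
```

```bash
python3 log.py
python3 - <<'E'
from h import *
Rg=toolR(-12,45);G=Rg*R.from_euler('z',180,degrees=True)
plan([.4409,.2473,.1295],G,1)
b=r.snapshot("scene");w=r.snapshot("wrist")
cv2.imwrite("pics/m1.png",np.vstack([w[120:330,160:480],cv2.resize(b[190:330,190:403],(320,210))]))
E
```

```text
7.9 [-1.18  1.07  0.39  2.42  2.51  0.71 -0.68] [0.441 0.247 0.13 ] [-0.4 -0.  -0.4]
total rot [ 0.  -0.   0.1] row [0.0, -0.0, 0.1]
[[-0.001, 0.0, 0.001]]
end err mm [ 0.6  0.2 -0.1] [ 0.04 -0.04 -0.03]
```

View pics/m1.png

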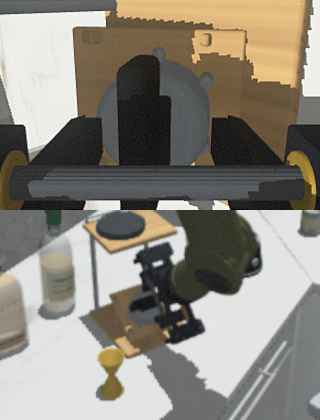

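The bar (about x=135, the upslope side) sits between the open fingers, there's no contact force, and the slab clears the shelf. I'll close softly.

Request:
play_rows(
  translation=[
    [0,0,0],
    [0,0,0],
    [0,0,0],
    [0,0,0],
    [0,0,0],
    [0,0,0],
    [0,0,0],
    [0,0,0],
  ],
  delta_rot=[
    [0,0,0],
    [0,0,0],
    [0,0,0],
    [0,0,0],
    [0,0,0],
    [0,0,0],
    [0,0,0],
    [0,0,0],
  ],
  grip=[-1,-1,-1,-1,-1,-1,-1,-1],
  squeeze=6,
)

```text
clock: 9.0
tool_pos: [0.4417, 0.2464, 0.1302]
eef_rot: [-0.581, 0.718, -0.298, 0.241]
contact_force: [-1.5, 0.5, 4.7]
opening: 0.156
finger_force: 5.9
```

The opening of 13.7 mm shows the bar flush in the pads. I'll grip firmly and draw the cup off along the axis.

Request:
play_rows(
  translation=[
    [0,0,0],
    [0,0,0],
    [0,0,-0.005],
    [0,0,-0.01],
    [0,0,-0.015],
    [0,0,-0.02],
    [0,0,-0.02],
    [0,0,0],
  ],
  delta_rot=[
    [0,0,0],
    [0,0,0],
    [0,0,0],
    [0,0,0],
    [0,0,0],
    [0,0,0],
    [0,0,0],
    [0,0,0],
  ],
  grip=[-1,-1,-1,-1,-1,-1,-1,-1],
  squeeze=55,
)

```text
clock: 10.0
tool_pos: [0.3916, 0.2576, 0.1801]
eef_rot: [-0.583, 0.717, -0.297, 0.241]
contact_force: [0.1, -0.3, -1.3]
opening: 0.152
finger_force: 54.8
```

```bash
python3 log.py
python3 - <<'E'
from h import *
Rd=lambda y:toolR(y-90,0)
plan([.36,.16,.30],Rd(-102),10)
b=r.snapshot("side")
k=r.snapshot("scene");cv2.imwrite("pics/s3.png",k)
E
```

```text
10.0 [-1.32  0.96  0.44  2.49  2.43  0.62 -0.65] [0.392 0.258 0.18 ] [ 0.1 -0.3 -1.3]
total rot [-44.9   0.    0.1] row [-4.5, 0.0, 0.0]
[[0.01, -0.008, -0.009], [0.01, -0.007, -0.01], [0.011, -0.006, -0.01], [0.01, -0.005, -0.011], [0.01, -0.005, -0.011], [0.01, -0.003, -0.012], [0.01, -0.003, -0.012], [0.011, -0.001, -0.011], [0.01, -0.001, -0.012], [0.01, -0.0, -0.012]]
end err mm [ 0.   0.  -0.5] [ 0.08 -0.03  0.14]
```

Request:
play_rows(
  translation=[
    [0.01,-0.008,-0.009],
    [0.01,-0.007,-0.01],
    [0.011,-0.006,-0.01],
    [0.01,-0.005,-0.011],
    [0.01,-0.005,-0.011],
    [0.01,-0.003,-0.012],
    [0.01,-0.003,-0.012],
    [0.011,-0.001,-0.011],
    [0.01,-0.001,-0.012],
    [0.01,0,-0.012],
    [0,0,0],
    [0,0,0],
  ],
  delta_rot=[
    [-4.5,0,0],
    [-4.5,0,0],
    [-4.5,0,0],
    [-4.5,0,0],
    [-4.5,0,0],
    [-4.5,0,0],
    [-4.5,0,0],
    [-4.5,0,0],
    [-4.5,0,0],
    [-4.5,0,0],
    [0,0,0],
    [0,0,0],
  ],
  grip=[-1,-1,-1,-1,-1,-1,-1,-1,-1,-1,-1,-1],
)

```text
clock: 11.6
tool_pos: [0.384, 0.1867, 0.2547]
eef_rot: [-0.619, 0.77, -0.115, 0.1]
contact_force: [0.4, -1.0, -2.9]
opening: 0.155
finger_force: 54.8
```

```bash
python3 log.py
python3 - <<'E'
from h import *
plan([.54,-.02,.32],toolR(-111-90,0),10)
E
```

```text
11.6 [-0.76  0.52  0.09  2.38  1.33  0.2   0.93] [0.384 0.187 0.255] [ 0.4 -1.  -2.9]
total rot [-17.5   2.    8.5] row [-1.7, 0.2, 0.8]
[[0.017, -0.021, -0.0], [0.016, -0.021, -0.002], [0.016, -0.021, -0.001], [0.016, -0.021, -0.002], [0.016, -0.022, -0.003], [0.015, -0.021, -0.003], [0.015, -0.022, -0.004], [0.015, -0.022, -0.005], [0.015, -0.022, -0.005], [0.014, -0.022, -0.006]]
end err mm [ 0.3 -0.3  0.2] [-0.5  -0.02  0.48]
```

Request:
play_rows(
  translation=[
    [0.017,-0.021,0],
    [0.016,-0.021,-0.002],
    [0.016,-0.021,-0.001],
    [0.016,-0.021,-0.002],
    [0.016,-0.022,-0.003],
    [0.015,-0.021,-0.003],
    [0.015,-0.022,-0.004],
    [0.015,-0.022,-0.005],
    [0.015,-0.022,-0.005],
    [0.014,-0.022,-0.006],
    [0,0,0],
    [0,0,0],
  ],
  delta_rot=[
    [-1.8,0.2,0.8],
    [-1.8,0.2,0.8],
    [-1.8,0.2,0.8],
    [-1.8,0.2,0.8],
    [-1.8,0.2,0.9],
    [-1.7,0.2,0.9],
    [-1.7,0.2,0.9],
    [-1.7,0.2,0.9],
    [-1.7,0.2,0.9],
    [-1.7,0.2,0.8],
    [0,0,0],
    [0,0,0],
  ],
  grip=[-1,-1,-1,-1,-1,-1,-1,-1,-1,-1,-1,-1],
)

```text
clock: 13.1
tool_pos: [0.5376, -0.0167, 0.3182]
eef_rot: [-0.568, 0.823, -0.002, 0.0]
contact_force: [-0.7, 0.6, -2.3]
opening: 0.152
finger_force: 54.8
```

```bash
python3 log.py
python3 - <<'E'
from h import *
plan([.54,-.02,.32],toolR(-111-90,0),4)
k=r.get_calibration("wrist");a=r.snapshot("wrist");np.savez("w3.npz",**k);cv2.imwrite("pics/w3.png",a)
E
```

```text
13.1 [ 0.29  0.6  -0.57  1.8   0.41  0.86  2.31] [ 0.538 -0.017  0.318] [-0.7  0.6 -2.3]
total rot [-0.2 -0.1  0.2] row [-0.1, -0.0, 0.0]
[[0.001, -0.001, -0.0], [0.0, -0.001, -0.001], [0.001, -0.001, -0.0], [0.0, -0.0, -0.001]]
end err mm [-0.3  0.4  0.2] [ 0.18 -0.11  0.17]
```

View pics/w3.png

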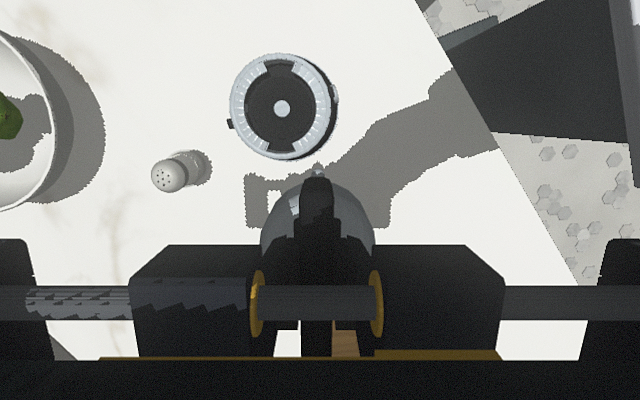

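The wrist picture shows the collar centred near (281,105), its gaps near (285,68) and (275,142), a rib at (230,124) and the mill at (168,175). I'll rectify it to the rim plane and fit it.

```bash
cat > base.py <<'E'
from h import *
def measure(img,k,c0):
    K=np.arange(-75,75.1,.5)/1e3
    g=cv2.cvtColor(img,cv2.COLOR_BGR2GRAY).astype(np.float32)
    def samp(P):
        q=proj("wrist",P,k).astype(np.float32);return cv2.remap(g,q[:,0].reshape(1,-1),q[:,1].reshape(1,-1),cv2.INTER_LINEAR)[0]
    c=np.array(c0,float)
    th=np.radians(np.arange(0,360,1));u=np.c_[np.cos(th),np.sin(th)]
    for it in range(4):
        # lip inner edge: dark->bright going outwards between 28 and 42 mm
        rr=np.arange(.028,.042,.00025);E=[]
        for i in range(360):
            v=samp(np.c_[c+rr[:,None]*u[i],np.full(len(rr),.08)]);d=np.diff(cv2.GaussianBlur(v[None],(1,5),0)[0] if 0 else v)
            j=np.argmax(d);E.append((rr[j],d[j]))
        E=np.array(E);m=(E[:,1]>12)&(abs(E[:,0]-np.median(E[:,0]))<.0015)
        pts=c+E[m,:1]*u[m]
        s=np.linalg.lstsq(np.c_[2*pts,np.ones(len(pts))],(pts**2).sum(1),rcond=None)[0];c=s[:2];rad=np.sqrt(s[2]+c@c)
    v=np.mean([samp(np.c_[c+q*u,np.full(360,.08)]) for q in(.036,.0375,.039)],0)
    dark=v<100;idx=np.nonzero(dark)[0]
    print("centre",c.round(4),"lip r",round(rad*1e3,2),m.sum(),"dark deg",idx.tolist())
    return c
if __name__=="__main__":
    k={n:v for n,v in np.load("w3.npz").items()};a=cv2.imread("pics/w3.png")
    c=onz("wrist",281,105,.08,k)[:2];print(c)
    c=measure(a,k,c)
    for n,u,v,z in(("rib",230,124,.07),("rib2",335,93,.06)):
        p=onz("wrist",u,v,z,k)[:2]-c;print(n,p,np.degrees(np.arctan2(p[1],p[0])))
E
python3 base.py
```

```text
[ 0.54200266 -0.10191231]
centre [ 0.5443 -0.1001] lip r 34.42 287 dark deg [50, 51, 52, 53, 54, 55, 56, 57, 58, 59, 60, 61, 62, 63, 64, 65, 66, 67, 68, 69, 70, 71, 72, 73, 74, 75, 76, 77, 78, 79, 80, 81, 82, 83, 84, 85, 86, 87, 231, 232, 233, 234, 235, 236, 237, 238, 239, 240, 241, 242, 243, 244, 245, 246, 247, 248, 249, 250, 251, 252, 253, 254, 255, 256, 257, 258, 259, 260, 261, 262, 263, 264, 265, 266, 267]
rib [ 0.05309787 -0.00386828] -4.166746920662414
rib2 [-0.055495    0.00542307] 174.41867415609218
```

Run:
```python
from h import *
k={n:v for n,v in np.load("w3.npz").items()}
p=np.array([.5376,-.0167,.3182]);Rt=R.from_quat([-.568,.823,-.002,0.0])
s=r.get_state();p=s['tool_pos'];Rt=R.from_quat(s['eef_rot'])
a=np.radians(np.arange(-90,91,15))
for du in(.109,.112,.115):
  T=lambda L:proj("wrist",Rt.apply(np.array(L))+p,k).round(1).tolist()
  print(du,"pin tip",T([[.040,-.004,du-.007],[.040,.004,du-.007],[.040,0,du-.011],[.040,0,du-.003]]),"bar end",T([[.042,-.007,du-.076],[.042,.007,du-.076]]))
  print("  top rim",T([[.032*np.cos(t),.032*np.sin(t),du-.04] for t in a]))
  print("  bot rim",T([[.032*np.cos(t),.032*np.sin(t),du] for t in a]))
a=cv2.imread("pics/w3.png")
cv2.imwrite("pics/c3.png",cv2.resize(a[155:255,240:400],None,fx=5,fy=5,interpolation=cv2.INTER_CUBIC))
```

```text
0.109 pin tip [[309.7, 165.5], [323.6, 165.4], [316.7, 166.5], [316.6, 164.5]] bar end [[297.8, 187.2], [335.9, 187.2]]
  top rim [[253.9, 253.4], [255.2, 238.1], [260.9, 223.5], [270.7, 210.6], [283.9, 200.5], [299.7, 194.1], [316.8, 191.8], [333.9, 194.0], [349.7, 200.4], [363.0, 210.4], [372.8, 223.2], [378.5, 237.8], [379.9, 253.2]]
  bot rim [[265.7, 227.4], [266.9, 214.8], [271.6, 202.8], [279.6, 192.3], [290.3, 184.0], [302.9, 178.8], [316.7, 177.0], [330.4, 178.8], [343.1, 183.9], [353.8, 192.1], [361.8, 202.6], [366.5, 214.6], [367.8, 227.2]]
0.112 pin tip [[309.8, 164.7], [323.5, 164.7], [316.7, 165.7], [316.6, 163.8]] bar end [[298.3, 185.6], [335.4, 185.5]]
  top rim [[255.0, 251.0], [256.3, 236.0], [261.9, 221.6], [271.5, 208.9], [284.5, 199.0], [300.0, 192.7], [316.8, 190.5], [333.6, 192.6], [349.1, 198.9], [362.1, 208.7], [371.8, 221.3], [377.4, 235.7], [378.8, 250.8]]
  bot rim [[266.5, 225.9], [267.6, 213.4], [272.3, 201.5], [280.1, 191.2], [290.6, 183.1], [303.1, 177.9], [316.7, 176.1], [330.2, 177.9], [342.7, 183.0], [353.3, 191.0], [361.1, 201.4], [365.8, 213.2], [367.1, 225.7]]
0.115 pin tip [[309.9, 164.0], [323.4, 164.0], [316.7, 165.0], [316.6, 163.1]] bar end [[298.7, 184.0], [335.0, 183.9]]
  top rim [[256.0, 248.8], [257.3, 233.9], [262.8, 219.7], [272.3, 207.3], [285.0, 197.5], [300.2, 191.3], [316.8, 189.2], [333.3, 191.3], [348.5, 197.4], [361.3, 207.1], [370.8, 219.5], [376.3, 233.7], [377.7, 248.5]]
  bot rim [[267.1, 224.4], [268.3, 212.1], [272.9, 200.4], [280.6, 190.1], [291.0, 182.1], [303.3, 177.0], [316.7, 175.3], [330.0, 177.0], [342.3, 182.0], [352.7, 190.0], [360.5, 200.2], [365.1, 211.9], [366.4, 224.2]]
```

View pics/c3.png

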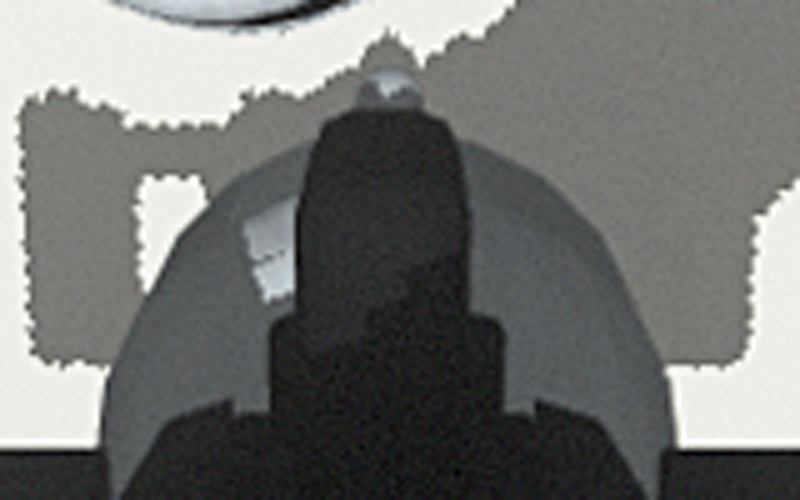

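Run:
```python
from h import *
plan([.5441,-.1022,.215],toolR(-111.2-90,0),5)
```

```text
total rot [-0.2 -0.1  0.4] row [-0.0, -0.0, 0.1]
[[0.016, -0.007, 0.021], [0.015, -0.008, 0.02], [0.016, -0.007, 0.021], [0.015, -0.007, 0.021], [0.016, -0.008, 0.021]]
end err mm [ 0.3 -0.5 -0.3] [-0.22 -0.09 -0.07]
```

Request:
play_rows(
  translation=[
    [0.016,-0.007,0.01],
    [0.015,-0.008,0.01],
    [0.016,-0.007,0.02],
    [0.015,-0.007,0.032],
    [0.016,-0.008,0.032],
    [0,0,0],
    [0,0,0],
  ],
  delta_rot=[
    [-0.2,-0.1,0.4],
    [0,0,0],
    [0,0,0],
    [0,0,0],
    [0,0,0],
    [0,0,0],
    [0,0,0],
  ],
  grip=[-1,-1,-1,-1,-1,-1,-1],
)

```text
clock: 14.02
tool_pos: [0.5452, -0.1029, 0.2158]
eef_rot: [-0.564, 0.825, -0.0, 0.002]
contact_force: [0.4, 0.4, -2.8]
opening: 0.154
finger_force: 54.8
```

```bash
python3 log.py
python3 - <<'E'
from h import *
plan([.5441,-.1022,.215],toolR(-111.2-90,0),1)
k=r.get_calibration("wrist");a=r.snapshot("wrist");np.savez("w4.npz",**k);cv2.imwrite("pics/w4.png",a)
b=r.snapshot("scene");c=r.snapshot("side")
cv2.imwrite("pics/m2.png",np.vstack([cv2.resize(a[90:250,200:440],(480,320)),np.hstack([cv2.resize(b[180:250,310:390],(240,210),interpolation=cv2.INTER_CUBIC),cv2.resize(c[195:265,315:395],(240,210),interpolation=cv2.INTER_CUBIC)])]))
E
```

```text
14.025 [ 0.39  0.75 -0.48  1.85  0.54  0.66  2.36] [ 0.545 -0.103  0.216] [ 0.4  0.4 -2.8]
total rot [-0.1  0.2 -0.1] row [-0.1, 0.2, -0.1]
[[-0.0, 0.001, 0.001]]
end err mm [ 0.2 -0.3 -0.2] [-0.02 -0.03  0.03]
```

View pics/m2.png

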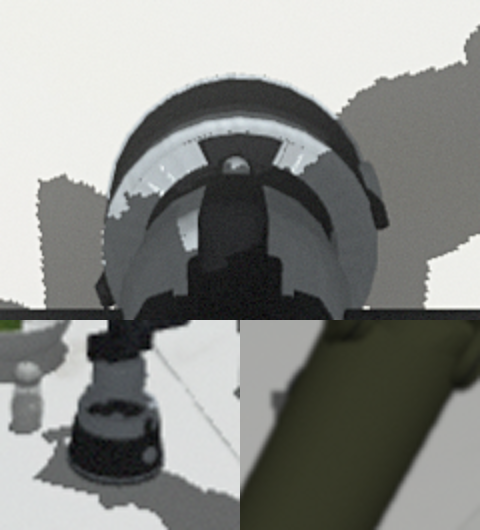

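The crop shows the pin near (237,165), inside the gap (205 to 277), and the collar centre near x=242, so a small lateral correction is needed. I've used my last viewing, so from here I work with numbers only.

```bash
cat > m4.py <<'E'
from h import *
from scipy.optimize import least_squares
def go(fn,kn,p,Rt):
    k={n:v for n,v in np.load(kn).items()};a=cv2.imread(fn);g=cv2.GaussianBlur(cv2.cvtColor(a,cv2.COLOR_BGR2GRAY),(0,0),.7).astype(np.float32)
    def samp(P):
        q=proj("wrist",P,k).astype(np.float32);return cv2.remap(g,q[:,0].reshape(1,-1),q[:,1].reshape(1,-1),cv2.INTER_LINEAR)[0],q
    c=np.array([.5443,-.1001]);yaw=np.degrees(np.arctan2(*Rt.as_matrix()[[1,0],0]))
    th=np.radians(yaw+np.r_[-62:-24:2,25:63:2]);u=np.c_[np.cos(th),np.sin(th)]
    for rr,sg,nm,R0 in((np.arange(.0445,.0535,.00025),-1,"outer",.049),(np.arange(.033,.040,.00025),1,"lip",.0345)):
        cc=c.copy()
        for _ in range(4):
            pts=[]
            for i in range(len(u)):
                v,q=samp(np.c_[cc+rr[:,None]*u[i],np.full(len(rr),.08)]);d=np.diff(v)*sg
                j=np.argmax(d)
                if d[j]>4:pts.append(cc+(rr[j]+.000125)*u[i])
            pts=np.array(pts)
            f=lambda x:np.hypot(*(pts-x).T)-R0
            s=least_squares(f,cc,loss='soft_l1',f_scale=.0005);cc=s.x
        print(nm,len(pts),cc.round(4),"rms mm",round(np.median(abs(s.fun))*1e3,2),"in tool mm",(Rt.inv().apply(np.r_[cc,.08]-p)*1e3).round(1))
    return k,a
s=r.get_state()
if __name__=="__main__":
    p=s['tool_pos'];Rt=R.from_quat(s['eef_rot'])
    k,a=go("pics/w4.png","w4.npz",p,Rt)
    g=cv2.cvtColor(a,cv2.COLOR_BGR2GRAY)
    for y in range(164,180,2):print(y,g[y,296:346:2].tolist())
    for du in(.108,.112):print(du,proj("wrist",Rt.apply([[.040,-.004,du-.007],[.040,.004,du-.007],[.042,-.007,du-.044],[.042,.007,du-.044]])+p,k).round(1).tolist())
E
python3 m4.py
```

```text
outer 38 [ 0.5444 -0.0992] rms mm 0.13 in tool mm [ -2.1   2.7 136.5]
lip 38 [ 0.5443 -0.0998] rms mm 0.14 in tool mm [ -1.5   2.6 136.5]
164 [190, 200, 102, 52, 62, 61, 59, 56, 59, 59, 65, 58, 59, 56, 60, 53, 57, 55, 57, 60, 57, 42, 169, 129, 184]
166 [191, 190, 189, 41, 62, 55, 59, 60, 58, 56, 55, 51, 48, 58, 59, 56, 51, 52, 58, 54, 54, 85, 201, 172, 181]
168 [193, 190, 198, 99, 48, 58, 56, 57, 44, 43, 97, 104, 57, 54, 57, 56, 50, 60, 56, 52, 35, 168, 172, 189, 180]
170 [193, 190, 190, 189, 39, 60, 59, 37, 58, 143, 153, 157, 148, 103, 35, 45, 55, 50, 51, 48, 91, 203, 155, 182, 184]
172 [192, 193, 187, 158, 48, 53, 55, 38, 88, 78, 177, 184, 119, 121, 41, 52, 45, 44, 53, 50, 89, 144, 192, 190, 188]
174 [196, 119, 72, 51, 45, 45, 41, 43, 83, 82, 139, 88, 87, 86, 92, 46, 52, 49, 51, 40, 32, 34, 107, 56, 95]
176 [42, 51, 52, 44, 52, 50, 43, 46, 71, 68, 74, 76, 75, 72, 69, 40, 55, 44, 34, 36, 37, 38, 34, 36, 37]
178 [49, 46, 46, 48, 40, 41, 36, 40, 43, 36, 39, 32, 28, 37, 36, 34, 37, 33, 43, 39, 37, 45, 38, 38, 37]
0.108 [[308.7, 166.3], [322.7, 166.2], [300.4, 173.9], [330.9, 173.8]]
0.112 [[308.8, 165.3], [322.5, 165.2], [300.8, 172.4], [330.5, 172.3]]
```

Request:
play_rows(
  translation=[
    [-0.001,0.0015,0],
    [0,0,0.005],
    [0,0,0.006],
    [0,0,0.005],
    [0,0,0.004],
    [0,0,0.004],
    [0,0,0],
    [0,0,0],
  ],
  delta_rot=[
    [-0.1,0.2,-0.1],
    [0,0,0],
    [0,0,0],
    [0,0,0],
    [0,0,0],
    [0,0,0],
    [0,0,0],
    [0,0,0],
  ],
  grip=[-1,-1,-1,-1,-1,-1,-1,-1],
)

```text
clock: 15.18
tool_pos: [0.5439, -0.1018, 0.1913]
eef_rot: [-0.565, 0.825, -0.0, -0.001]
contact_force: [-0.1, -0.1, -2.2]
opening: 0.155
finger_force: 54.8
```

Request:
play_rows(
  translation=[
    [0,0,0.003],
    [0,0,0.003],
    [0,0,0.003],
    [0,0,0],
    [0,0,0],
  ],
  delta_rot=[
    [0,0,0],
    [0,0,0],
    [0,0,0],
    [0,0,0],
    [0,0,0],
  ],
  grip=[-1,-1,-1,-1,-1],
)

```text
clock: 15.8
tool_pos: [0.5438, -0.1018, 0.1822]
eef_rot: [-0.565, 0.825, -0.0, -0.001]
contact_force: [0.1, -0.3, -1.5]
opening: 0.152
finger_force: 54.8
```

Request:
play_rows(
  translation=[
    [0,0,0.003],
    [0,0,0.003],
    [0,0,0.002],
    [0,0,0],
    [0,0,0],
  ],
  delta_rot=[
    [0,0,0],
    [0,0,0],
    [0,0,0],
    [0,0,0],
    [0,0,0],
  ],
  grip=[-1,-1,-1,-1,-1],
)

```text
clock: 16.42
tool_pos: [0.5437, -0.1018, 0.1747]
eef_rot: [-0.565, 0.825, -0.001, -0.001]
contact_force: [-2.2, 0.9, 4.8]
opening: 0.149
finger_force: 54.8
```

The cup is on the seat: the jump to +6 N came at TCP z 0.1747, where the seat was expected at 0.1745. Now I twist clockwise, in stages.

Request:
play_rows(
  translation=[
    [0,0.0002,0],
    [0,0.0001,0],
    [0,0.0002,0],
    [0,0.0001,0],
    [0,0.0002,0],
    [0,0,0],
    [0,0,0],
  ],
  delta_rot=[
    [0,0,6],
    [0,0,6],
    [0,0,6],
    [0,0,6],
    [0,0,6],
    [0,0,0],
    [0,0,0],
  ],
  grip=[-1,-1,-1,-1,-1,-1,-1],
  squeeze=60,
)

```text
clock: 17.3
tool_pos: [0.5441, -0.1009, 0.1747]
eef_rot: [-0.333, 0.943, -0.001, 0.001]
contact_force: [0.6, 1.2, 4.9]
opening: 0.152
finger_force: 59.8
```

```bash
cat > st.py <<'E'
from h import *
s=r.get_state();x=R.from_quat(s['eef_rot']).as_matrix()
print("t",s['clock'],"p",s['tool_pos'].round(4),"yaw",np.degrees(np.arctan2(x[1,0],x[0,0])).round(2),"z",x[:,2].round(3),"F",s['contact_force'].round(1),"M",s['moment'].round(2),"q7",s['q'].round(2),s['opening'])
E
python3 st.py
```

```text
t 17.3 p [ 0.5441 -0.1009  0.1747] yaw -141.05 z [ 0.001 -0.001 -1.   ] F [0.6 1.2 4.9] M [ 0.4  -0.22 -0.04] q7 [ 0.27  0.79 -0.29  1.89  0.43  0.52  1.94] 0.15184652849432745
```

Request:
play_rows(
  translation=[
    [0,0.0002,0],
    [0,0.0001,0.0006],
    [0,0.0002,0.0007],
    [0,0.0001,0.0007],
    [0,0.0002,0.0005],
    [0,0,0],
    [0,0,0],
  ],
  delta_rot=[
    [0,0,5],
    [0,0,5],
    [0,0,5],
    [0,0,5],
    [0,0,5],
    [0,0,0],
    [0,0,0],
  ],
  grip=[-1,-1,-1,-1,-1,-1,-1],
)

```text
clock: 18.18
tool_pos: [0.5434, -0.0993, 0.1741]
eef_rot: [-0.122, 0.993, -0.0, 0.001]
contact_force: [-4.5, 3.6, 24.3]
opening: 0.153
finger_force: 59.9
```

```bash
python3 st.py
```

```text
t 18.175 p [ 0.5434 -0.0993  0.1741] yaw -165.99 z [ 0.002 -0.    -1.   ] F [-4.5  3.6 24.3] M [0.72 0.78 0.18] q7 [ 0.2   0.79 -0.18  1.89  0.27  0.48  1.65] 0.1525447619103382
```

Request:
play_rows(
  translation=[
    [0,0,-0.0015],
    [0,0,0],
    [0,0,0],
  ],
  delta_rot=[
    [0,0,0],
    [0,0,0],
    [0,0,0],
  ],
  grip=[-1,-1,-1],
)

```text
clock: 18.55
tool_pos: [0.5434, -0.0995, 0.1743]
eef_rot: [-0.122, 0.993, -0.0, 0.001]
contact_force: [-0.6, 4.0, 12.6]
opening: 0.158
finger_force: 59.9
```

```bash
python3 st.py
```

```text
t 18.55 p [ 0.5434 -0.0995  0.1743] yaw -166.01 z [ 0.001  0.    -1.   ] F [-0.6  4.  12.6] M [0.64 0.17 0.11] q7 [ 0.2   0.79 -0.18  1.89  0.27  0.48  1.65] 0.15842365709372233
```

Request:
play_rows(
  translation=[
    [0,0,-0.0015],
    [0,0,0],
    [0,0,0],
  ],
  delta_rot=[
    [0,0,0],
    [0,0,0],
    [0,0,0],
  ],
  grip=[-1,-1,-1],
)

```text
clock: 18.92
tool_pos: [0.5434, -0.0997, 0.1745]
eef_rot: [-0.121, 0.993, 0.0, 0.0]
contact_force: [2.6, 3.3, -0.5]
opening: 0.152
finger_force: 59.9
```

```bash
python3 st.py
```

```text
t 18.925 p [ 0.5434 -0.0997  0.1745] yaw -166.1 z [ 0.  0. -1.] F [ 2.6  3.3 -0.5] M [ 0.96 -0.68  0.12] q7 [ 0.2   0.79 -0.18  1.89  0.27  0.48  1.65] 0.15164784116947028
```

Request:
play_rows(
  translation=[
    [0,0,-0.0015],
    [0,0,0],
    [0,0,0],
  ],
  delta_rot=[
    [0,0,0],
    [0,0,0],
    [0,0,0],
  ],
  grip=[-1,-1,-1],
)

```text
clock: 19.3
tool_pos: [0.5435, -0.0997, 0.1749]
eef_rot: [-0.121, 0.993, 0.0, -0.0]
contact_force: [6.0, 4.1, -10.0]
opening: 0.153
finger_force: 59.9
```

```bash
python3 st.py
```

```text
t 19.3 p [ 0.5435 -0.0997  0.1749] yaw -166.09 z [-0.  0. -1.] F [  6.    4.1 -10. ] M [ 0.86 -1.09  0.16] q7 [ 0.2   0.79 -0.18  1.89  0.27  0.49  1.65] 0.15348347400928142
```

The cup is captured under the lip: pulling up gives −10 N with no travel. I'll take off the vertical load and finish the turn.

Request:
play_rows(
  translation=[
    [-0.0003,0.0003,0.0012],
    [0,0.0002,0],
    [0,0.0001,0],
    [0,0.0001,0],
    [0,0.0001,0],
    [0,0,0],
    [0,0,0],
  ],
  delta_rot=[
    [0,0,0],
    [0,0,4.4],
    [0,0,4.4],
    [0,0,4.4],
    [0,0,4.4],
    [0,0,0],
    [0,0,0],
  ],
  grip=[-1,-1,-1,-1,-1,-1,-1],
)

```text
clock: 20.18
tool_pos: [0.5426, -0.1, 0.1746]
eef_rot: [0.033, 0.999, -0.001, -0.001]
contact_force: [2.8, 2.8, -4.0]
opening: 0.152
finger_force: 59.9
```

```bash
python3 st.py
```

```text
t 20.175 p [ 0.5426 -0.1     0.1746] yaw 176.26 z [-0.002 -0.001 -1.   ] F [ 2.8  2.8 -4. ] M [ 0.55 -0.47 -0.03] q7 [ 0.16  0.78 -0.1   1.9   0.16  0.47  1.45] 0.1522624646954232
```

Request:
play_rows(
  translation=[
    [0,0,0],
    [0,0,0],
    [0,0,0],
    [0,0,0],
    [0,0,-0.01],
    [0,0,-0.03],
    [0,0,-0.03],
    [0.02,0,-0.03],
    [0.02,0,-0.02],
    [0,0,0],
    [0,0,0],
  ],
  delta_rot=[
    [0,0,0],
    [0,0,0],
    [0,0,0],
    [0,0,0],
    [0,0,0],
    [0,0,0],
    [0,0,0],
    [0,0,0],
    [0,0,0],
    [0,0,0],
    [0,0,0],
  ],
  grip=[-0.3,0.1,0.1,0.1,0.1,0.1,0.1,0.3,0.5,0.5,0.5],
)

```text
clock: 21.55
tool_pos: [0.5036, -0.097, 0.2948]
eef_rot: [0.033, 0.999, -0.001, -0.0]
contact_force: [-0.2, 0.1, -0.1]
opening: 0.749
finger_force: 0.0
```

```bash
python3 st.py
python3 - <<'E'
from h import *
k=r.get_calibration("wrist");a=r.snapshot("wrist");np.savez("w5.npz",**k);cv2.imwrite("pics/w5.png",a)
b=r.snapshot("scene");cv2.imwrite("pics/s5.png",b)
for t in("cup","cup_grip","rib","motor_base"):
  for d in r.silhouettes("wrist",t)[:2]:
    m=d['pixels'];ys,xs=np.nonzero(m);print(t,round(d['confidence'],2),len(xs),xs.min(),xs.max(),ys.min(),ys.max())
g=cv2.cvtColor(a,cv2.COLOR_BGR2GRAY)
c=np.array([.5443,-.1]);u=np.array([np.cos(np.radians(-3.2)),np.sin(np.radians(-3.2))]);v=np.array([-u[1],u[0]])
zb=.060+.076
for s in(-.042,0,.042):print("bar pred",s,proj("wrist",np.r_[c+s*u,zb],k).round(1))
for s in(-.053,.053):print("rib pred",proj("wrist",np.r_[c+s*u,.075],k).round(1))
# sample across bar at stations along u
for s in(-.036,-.028,-.02,.02,.028,.036):
    w=np.arange(-.014,.0141,.001);q=proj("wrist",np.c_[c+s*u+w[:,None]*v,np.full(len(w),zb)],k).astype(np.float32)
    print(s,cv2.remap(g,q[:,0].reshape(1,-1),q[:,1].reshape(1,-1),cv2.INTER_LINEAR)[0].astype(int).tolist(),q[len(w)//2].round(0))
E
```

```text
t 21.55 p [ 0.5036 -0.097   0.2948] yaw 176.23 z [-0.    -0.001 -1.   ] F [-0.2  0.1 -0.1] M [ 0.05 -0.03 -0.01] q7 [ 0.19  0.55 -0.14  1.91  0.12  0.68  1.48] 0.7488915022635765
cup 0.72 4200 283 350 195 284
cup 0.62 5553 267 369 158 273
cup_grip 0.68 4282 283 351 195 285
rib 0.9 5749 267 369 158 274
motor_base 0.64 5793 267 369 158 273
bar pred -0.042 [[318.  202.5]]
bar pred 0 [[318.5 252.8]]
bar pred 0.042 [[319.  299.1]]
rib pred [[317.7 174.8]]
rib pred [[318.7 276.4]]
-0.036 [77, 80, 77, 76, 72, 77, 52, 30, 30, 32, 33, 37, 28, 33, 33, 30, 31, 17, 33, 32, 59, 75, 72, 75, 76, 77, 72, 71, 69] [318. 210.]
-0.028 [77, 81, 77, 32, 28, 31, 30, 32, 33, 32, 36, 32, 29, 33, 29, 32, 32, 32, 28, 28, 26, 34, 34, 55, 76, 78, 78, 77, 78] [318. 220.]
-0.02 [109, 112, 95, 28, 32, 35, 36, 34, 33, 35, 33, 30, 28, 31, 33, 32, 31, 31, 30, 30, 31, 32, 28, 42, 76, 75, 79, 79, 75] [318. 229.]
0.02 [216, 218, 217, 220, 218, 166, 12, 33, 40, 41, 41, 43, 43, 40, 41, 42, 37, 36, 31, 108, 225, 213, 213, 218, 219, 218, 217, 216, 217] [319. 275.]
0.028 [211, 209, 213, 217, 212, 152, 17, 34, 39, 40, 48, 40, 41, 42, 36, 38, 39, 30, 47, 149, 243, 232, 229, 231, 232, 232, 230, 230, 228] [319. 284.]
0.036 [46, 46, 48, 47, 47, 47, 50, 48, 50, 51, 41, 48, 48, 50, 47, 46, 47, 48, 44, 46, 46, 47, 47, 43, 45, 47, 47, 47, 44] [319. 293.]
```

The cup is released and the handle lies within about 1° of the ribs. To check the height by touch, I'll put the closed fingertips lightly on the bar top: I expect TCP z 0.200 if home, 0.2025 if not.

Request:
play_rows(
  translation=[
    [-0.02,0,0],
    [-0.02,0,0],
    [0,0,0.03],
    [0,0,0.03],
    [0,0,0.02],
    [0,0,0.008],
    [0,0,0],
    [0,0,0],
  ],
  delta_rot=[
    [0,0,0],
    [0,0,0],
    [0,0,0],
    [0,0,0],
    [0,0,0],
    [0,0,0],
    [0,0,0],
    [0,0,0],
  ],
  grip=[-1,-1,-1,-1,-1,-1,-1,-1],
  squeeze=10,
)

```text
clock: 22.85
tool_pos: [0.5434, -0.0999, 0.2077]
eef_rot: [0.033, 0.999, -0.001, 0.0]
contact_force: [0.3, 0.3, 0.1]
opening: 0.004
finger_force: 0.0
```

Request:
play_rows(
  translation=[
    [0,0,0.0015],
    [0,0,0.001],
    [0,0,0.001],
    [0,0,0],
    [0,0,0],
  ],
  delta_rot=[
    [0,0,0],
    [0,0,0],
    [0,0,0],
    [0,0,0],
    [0,0,0],
  ],
  grip=[-1,-1,-1,-1,-1],
)

```text
clock: 23.48
tool_pos: [0.5429, -0.0998, 0.2035]
eef_rot: [0.033, 0.999, -0.001, -0.0]
contact_force: [0.3, 0.8, 0.8]
opening: 0.004
finger_force: 0.0
```

Request:
play_rows(
  translation=[
    [0,0,0.001],
    [0,0,0.001],
    [0,0,0],
    [0,0,0],
  ],
  delta_rot=[
    [0,0,0],
    [0,0,0],
    [0,0,0],
    [0,0,0],
  ],
  grip=[-1,-1,-1,-1],
)

```text
clock: 23.98
tool_pos: [0.5429, -0.0998, 0.2015]
eef_rot: [0.033, 0.999, -0.001, -0.0]
contact_force: [-0.2, 0.3, -0.7]
opening: 0.004
finger_force: 0.0
```

Already below the unlocked height of 0.2025, with no contact.

Request:
play_rows(
  translation=[
    [0,0,0.001],
    [0,0,0.0005],
    [0,0,0],
    [0,0,0],
  ],
  delta_rot=[
    [0,0,0],
    [0,0,0],
    [0,0,0],
    [0,0,0],
  ],
  grip=[-1,-1,-1,-1],
)

```text
clock: 24.48
tool_pos: [0.543, -0.0998, 0.2006]
eef_rot: [0.033, 0.999, -0.001, -0.0]
contact_force: [-2.3, -0.1, 5.1]
opening: 0.006
finger_force: 2.8
```

Request:
play_rows(
  translation=[
    [0,0,0.0005],
    [0,0,0.0005],
    [0,0,0],
    [0,0,0],
  ],
  delta_rot=[
    [0,0,0],
    [0,0,0],
    [0,0,0],
    [0,0,0],
  ],
  grip=[-1,-1,-1,-1],
)

```text
clock: 24.98
tool_pos: [0.5429, -0.0998, 0.2005]
eef_rot: [0.033, 0.999, -0.001, -0.0]
contact_force: [-3.6, 0.9, 13.3]
opening: 0.012
finger_force: 6.8
```

Contact came at about 0.2006, so the cup has been pulled down to the locked level. I'll back off and hand in.

Request:
play_rows(
  translation=[
    [0,0,-0.01],
    [0,0,-0.03],
    [0,0,-0.03],
    [0,0,-0.03],
    [0,0,-0.02],
    [0,0,0],
    [0,0,0],
    [0,0,0],
  ],
  delta_rot=[
    [0,0,0],
    [0,0,0],
    [0,0,0],
    [0,0,0],
    [0,0,0],
    [0,0,0],
    [0,0,0],
    [0,0,0],
  ],
  grip=[-1,-1,-1,-1,-1,-1,-1,-1],
)

```text
clock: 25.98
tool_pos: [0.5425, -0.0996, 0.3179]
eef_rot: [0.033, 0.999, -0.001, -0.002]
contact_force: [-0.4, -0.0, -0.1]
opening: 0.005
finger_force: 0.0
```

```bash
python3 st.py
python3 - <<'E'
from plant import r
print(r.finish_job())
E
```

```text
t 25.975 p [ 0.5425 -0.0996  0.3179] yaw 176.23 z [-0.003 -0.001 -1.   ] F [-0.4 -0.  -0.1] M [ 0.07  0.03 -0.  ] q7 [ 0.18  0.57 -0.14  1.77  0.11  0.81  1.49] 0.004599081304425674
the job is handed in; nothing more can be done
None
```

The job is handed in at 26 s: the cup is on the motor base, twisted clockwise about 72° with its handle within about 1° of the ribs; by touch it is pulled down about 2 mm of the expected 2.5 mm, it is released, and I did not re-check the bystanders with a camera.

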